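Set flatted shafts flat-up in the V-block for the roughness gauge

TASK

Make the flatted shafts ready for the roughness gauge: hang the empty wire basket that stands in the way by its handle on the draining hook, turn every shaft in the V-block until the flat on its end faces straight up, and slide the V-block with its shafts along the bench, without lifting it, into the corner of the steel locating square so that it sits flush against both rails. Do not touch the gauge, and leave the other things on the bench where they are.

Things in the scene. Friction and masses are not known exactly. Their poses are not given: they have to be found in the camera images.
- v_block: Loose V-block, 0.8 kg: base plate 92 mm deep, 192 mm long, 20 mm high, with a cheek 16 mm thick, 54 mm high, along its front edge and its back edge and a 60 mm gap between. Origin: centre of its underside. x up, y left along its length, z to the robot, along the shafts. To slide it, push the base plate low (about 10 to 15 N).
- v_mid (a point): Seat of a shaft in the block's middle V: point on its axis, midway between the cheeks, 58 mm above the underside (38 mm above the base plate); axes as the V-block's. The 90-degree Vs are cut through both cheeks at y = -62, 0 and 62 mm; shafts can be gripped in the gap between the cheeks.
- shaft_a: Round shaft, 30 mm diameter, 148 mm long, 0.2 kg, in one V (may be absent). Origin on its axis; z runs along it to the plain end, nearer the robot. Full round from z=-50 to 50 mm, resting on both cheeks; the far end, z=-50 to -98 mm, overhangs the block and has one flat along it, 24 mm wide, 9 mm from the axis; x is the flat's outward normal (up when the flat faces up). Starts in any roll.
- shaft_b: Round shaft, 30 mm diameter, 148 mm long, 0.2 kg, in one V (may be absent). Origin on its axis; z runs along it to the plain end, nearer the robot. Full round from z=-50 to 50 mm, resting on both cheeks; the far end, z=-50 to -98 mm, overhangs the block and has one flat along it, 24 mm wide, 9 mm from the axis; x is the flat's outward normal (up when the flat faces up). Starts in any roll.
- shaft_c: Round shaft, 30 mm diameter, 148 mm long, 0.2 kg, in one V (may be absent). Origin on its axis; z runs along it to the plain end, nearer the robot. Full round from z=-50 to 50 mm, resting on both cheeks; the far end, z=-50 to -98 mm, overhangs the block and has one flat along it, 24 mm wide, 9 mm from the axis; x is the flat's outward normal (up when the flat faces up). Starts in any roll.
- square: Fixed locating square: two dark steel rails 16 mm wide, 18 mm high. Origin: inner corner, at bench height; x back, y left. The back rail runs 134 mm to the right, its face on x = 0 (last 30 mm bevelled back as a lead-in); the end rail runs 104 mm towards the robot, its face on y = 0. With the V-block home against both faces the block's origin is at x = -46, y = -96 mm. Shaft ends pass over the back rail.
- basket: Loose empty wire basket, 0.14 kg, 84 x 84 mm, 48 mm high, with a rigid upright handle over its middle. Origin: centre of its underside; z up. Handle: two uprights at x = -42 and 42 mm and between them, along the basket's x, a straight level bar 9 mm thick, its centre line 125 mm above the underside.
- basket_handle (a point): Middle of the basket's level handle bar (centre line, 125 mm above its underside); axes as the basket's.
- hook: Draining hook fixed to the bench: a drip tray 118 x 100 mm, 12 mm high; a post 12 mm thick, 170 mm high; a level round arm 9 mm thick, centre line at height 160 mm, that points along this body's -x (to the right of the bench); from 85 to 101 mm before the post it turns up to a tip. Origin: foot of the post, on the bench; z up.
- hook_seat (a point): Point on top of the hook's level arm (height 164.5 mm), 58 mm before the post, where a handle hangs best.
- hook_tip (a point): End of the hook's upturned tip (height 188.5 mm), 101 mm before the post.
- gauge: Roughness gauge: grey foot 75 x 95 mm, steel column 232 mm high, white drive unit 125 mm long at heights 130 to 170 mm, and a thin stylus that reaches 60 mm from it to the right, over the end rail. Fixed; delicate, do not touch. Origin: centre of its foot, 12 mm nearer and 110 mm left of the square's corner; axes as the square's.
- bottle_1: Bystander: small amber dropper bottle, 33 mm across, 102 mm high; origin at its foot.
- loupe: Bystander: black loupe, 38 mm across, 34 mm high; origin at its foot.
- ref_block_2: Bystander: square ground steel reference block, 44 x 44 x 12 mm; origin under its middle.
- indenter_case: Bystander: blue flat case, 110 x 160 x 52 mm; origin under its middle.

How it is judged (in metres and radians):
At the end, for the whole second after the job is handed in: Each shaft there is seated in a V (4 mm; 15 mm lengthwise; 0.06 rad), flat within 0.14 rad of straight up; V-block flat on the bench, within 5 mm of both rails, parallel to 0.04 rad; basket hanging on the hook, handle middle within 50 mm of hook_seat; all at rest (angle between each of shaft_a, shaft_b, shaft_c's own x axis and vertical below 0.14 rad and x of shaft_a in the frame of v_block between 0.054 and 0.062 m and angle between the z axis of each of shaft_a, shaft_b, shaft_c and the z axis of v_block, either way round below 0.06 rad and linear speed of each of shaft_a, shaft_b, shaft_c, v_block below 0.01 m/s and z of shaft_a in the frame of v_block between -0.015 and 0.015 m and x of shaft_b in the frame of v_block between 0.054 and 0.062 m and z of shaft_b in the frame of v_block between -0.015 and 0.015 m and x of shaft_c in the frame of v_block between 0.054 and 0.062 m and z of shaft_c in the frame of v_block between -0.015 and 0.015 m and x of v_block in the frame of square between -0.051 and -0.041 m and y of v_block in the frame of square between -0.101 and -0.091 m and angle between the z axis of v_block and the x axis of square, either way round below 0.04 rad and angle between v_block's own x axis and vertical below 0.04 rad and height (world z) of basket above 0.02 m and distance between basket_handle and hook_seat below 0.05 m and contact force between basket and hook above 0.4 N and linear speed of basket below 0.06 m/s); the robot touches nothing.
It fails at once if the V-block is lifted or tipped off the bench (height (world z) of v_block above 0.02 m or angle between v_block's own x axis and vertical above 0.25 rad).
It fails at once if the robot touches the roughness gauge (contact force between gauge and the arm above 3 N or contact force between gauge and the fingers above 3 N).
It fails at once if a bystander is moved by more than 4 cm (distance of any of bottle_1, loupe, ref_block_2, indenter_case from where it was at the start of the episode above 0.04 m).
Of shaft_a, shaft_b, shaft_c only 2 to 3 are there at a start; the rules pass over those that are not, and their reading is None.
At some moment in a run one of basket, v_block may be knocked a few centimetres aside while the robot is not near it.
Once in a run the grip may slacken for a moment while it holds something.
It also fails if it takes over 210 s, if anything falls off the work surface, if the arm or the gripper's body presses on something with over 40 N, if the wrist force passes 120 N, or if a joint passes its speed limit or range.

ROBOT

A 6-joint arm with a two-finger parallel gripper is mounted at the origin on the work surface; the furniture and walls round the work are solid. World frame = base frame: x ahead of the robot, y to its left, z up, the work surface at z = 0. Lengths are in mm, angles in rad, forces in N, time in s.
With the tool pointing down it reaches from about 350 to 875 mm from the base axis. Payload 4.2 kg.
Tool frame: the origin (TCP) lies midway between the tips of the shut fingers; the grasp point (between the pads) lies 19 mm behind it (arm.tcp_to_grasp is the distance from the TCP to the grasp point, in mm); z points along the fingers, y is the line along which they close (so a half turn about z gives the same grasp; the last joint's range is limited). The gripper opens to 85 mm and grips with 20 to 120 N. Pads are 22 mm wide; open, the fingers measure 114 mm over their backs; the gripper's body (76 mm by 85 mm) begins 54 mm behind the grasp point. The pads swing forward as they close: fully open they stand 13 mm farther back than shut.
Start: joints at [-1.067, 0.385, 0.008, 0, -1.194, -0.259], TCP at [151.494, -606.341, 208.512] pointing down, gripper open.
Joint ranges: [-3.14, 3.14], [-1.21, 2.06], [-1.07, 1.41], [-3.16, 2.05], [-2.99, -0.16], [-3.1, 3.1]. Speed limits (rad/s): [2.79, 2.79, 3.14, 3.14, 3.14, 3.14].

INTERFACE

Orientations are given as a unit quaternion [x, y, z, w].
In Python, from bench import arm, imaging, job, models gives the robot as it stands.
- The arm moves only by the tool arm_command, never from a script. Its argument "rows" is a list of rows, each an object with "grip": the opening, from 0 (shut) to 1 (fully open); "linear": the shift along the tool's x, y, z in mm, a list of three; "rot": the turn, a rotation vector about the tool's x, y, z in rad, a list of three. In form: [{"grip": grip, "linear": [tx, ty, tz], "rot": [rx, ry, rz]}, ...]. A call has 1 to 10 rows; each row is the pose to reach, as a shift and turn from the pose commanded when the call began, along the tool's axes at that moment; what a row does not reach only later rows make up. A row lasts 1/8 s, in which the tool goes at most 62.5 mm and 10.7 degrees, less where a joint would pass 70% of its speed; a pose out of reach is approached as far as the arm can. A call with a gripper value outside its range is refused whole. The fingers move at their own pace and stop on an object; the grip force is fixed at half the most. Time passes only in rows, so rows that repeat a pose let the fingers close. It gives the time, the measured TCP pose, the force, the opening and the grip force at its end, in the units of the state.
- arm.read_state(): the state, without advancing time (a new reading comes with each control period).
- imaging.get_image(name): name is "side" or "top" or "wrist"; returns a dict with "frame" (384x512x3 uint8, red, green, blue), "fx", "fy", "cx", "cy" (pixels), "extrinsics" (4x4, takes a point from world to camera coordinates); the wrist camera has in their place "T_tool_cam" (4x4, takes a point from camera to tool coordinates, whose origin is the TCP and whose axes are the flange's). Camera axes: x right, y down, z forward; pixel columns grow to the right and rows downward; lengths in mm; the calibration is good to about 2 mm. A picture is of the moment at which its call begins: read the wrist's pose just before it. There is no depth.
- job.job_done(): hands the job in; it is judged then, once.
Trained networks look in a picture, given as the dict that the camera call returned (one of the last four; its "shot" number tells which), for a name from the list of things; names that differ only in an ending like _2 or _b are one class to them, and where a whole thing is asked for, a point or a joint stands for the part that bears it (a point fixed in the world has none). Each returns a list of dicts, best first, with "score" (0 to 1); they miss things now and then, are a little off and sometimes report something else, mostly with a low value. They report only what shows in the picture. A call takes as long as a camera call.
- models.spot_in(picture, query): "rect" ([left, top, right, bottom] in pixels, round what is visible of it).
- models.tip_of(picture, query): "pixel" ([column, row] in pixels: a listed point, or the origin of a listed thing).
The state is a dict: "clock": time; "joints": joint angles; "joint_vel": joint speeds; "joint_efforts": joint torques, N m; "position": TCP position; "ee_rot": TCP orientation; "contact_force": force on the tool from outside, world axes, zero at the start; "wrist_torque": the same for the moment, N m; "gripper_width": finger opening in mm; "grasp_force": force on a finger pad.
Only numpy, scipy, OpenCV 4.12 (cv2) and the standard library are available. Lean on these libraries where they do the work, as an engineer would, in place of code of your own. Each camera call takes 0.05 s, during which the arm holds its last target. There are 200 camera calls.

## Working session

There is one attempt and no reset: what is moved stays moved. The work goes in short steps, Python scripts to look and compute and a tool call to move; the robot and the scene stay as the last step left them, time stands still between calls to the robot, and variables do not carry over. Pictures are saved under pics/ and viewed, at most 14 in all, crops included, and the job is handed in when it is done.

Besides the shell and the picture viewer there is one more tool, called after "Emit:" by a JSON object that holds its "name" and its "arguments", one argument or row to a line. arm_command: Moves the arm, as the interface text tells. Its arguments: {"type":"object","properties":{"rows":{"type":"array"}},"required":["rows"]}

```bash
ls; mkdir -p pics
cat > h.py <<'E'
import numpy as np, cv2, json
from bench import arm, imaging, job, models
from scipy.spatial.transform import Rotation as R
def shot(n,save=None):
    s=arm.read_state(); p=imaging.get_image(n)
    if n=='wrist':
        T=np.eye(4);T[:3,:3]=R.from_quat(s['ee_rot']).as_matrix();T[:3,3]=s['position']
        p['E']=np.linalg.inv(T@np.array(p['T_tool_cam']))
    else: p['E']=np.array(p['extrinsics'])
    if save: cv2.imwrite('pics/'+save,p['frame'][:,:,::-1])
    return p
def ray(p,px):
    d=np.array([(px[0]-p['cx'])/p['fx'],(px[1]-p['cy'])/p['fy'],1]);C=np.linalg.inv(p['E'])
    return C[:3,3],C[:3,:3]@d
def onz(p,px,z):
    o,d=ray(p,px);return o+d*(z-o[2])/d[2]
def proj(p,X):
    X=np.atleast_2d(X);c=(p['E'][:3,:3]@X.T).T+p['E'][:3,3]
    return np.c_[p['fx']*c[:,0]/c[:,2]+p['cx'],p['fy']*c[:,1]/c[:,2]+p['cy']]
def raw(p): return {k:v for k,v in p.items() if k!='E'}
def st():
    s=arm.read_state();print('t',round(s['clock'],2),'pos',np.round(s['position'],1),'q',np.round(s['ee_rot'],4),'F',np.round(s['contact_force'],1),'w',round(s['gripper_width'],1),'g',round(s['grasp_force'],1),'j',np.round(s['joints'],2));return s
E
python3 - <<'E'
from h import *
st()
Z=dict(v_mid=58,v_block=0,basket=0,basket_handle=125,hook=0,hook_seat=164.5,hook_tip=188.5,square=0,gauge=0,bottle_1=0,loupe=0,ref_block_2=0,indenter_case=0,shaft_a=58)
for n in('top','side'):
    p=shot(n,n+'0.png')
    print(n,'cam',np.round(np.linalg.inv(p['E'])[:3,3]))
    for k,z in Z.items():
        try:
            for r in models.tip_of(raw(p),k)[:3]: print(k,np.round(r['pixel']),round(r['score'],2),np.round(onz(p,r['pixel'],z)))
        except Exception as e: print(k,e)
E
```

```text
pics
t 0.0 pos [ 151.4 -605.8  207.4] q [-1.220e-01  9.925e-01  1.100e-03 -2.000e-04] F [ 0.4 -0.7  1.1] w 85.2 g 0.0 j [-1.07  0.39  0.01 -0.   -1.19 -0.26]
top cam [ 267.   -4. 1225.]
v_mid [307. 178.] 0.77 [ 465. -148.   58.]
v_block [305. 182.] 0.79 [ 462. -149.    0.]
basket [234. 184.] 0.71 [451.  80.   0.]
basket [204. 153.] 0.54 [549. 184.   0.]
basket_handle [230. 182.] 0.75 [437.  84. 125.]
hook [154. 198.] 0.84 [397. 338.   0.]
hook_seat [157. 193.] 0.81 [394. 283. 164.]
hook_seat [170. 159.] 0.17 [491. 252. 164.]
hook_tip [172. 187.] 0.77 [408. 237. 188.]
hook_tip [168. 156.] 0.66 [494. 253. 188.]
square [207. 157.] 0.9 [538. 174.   0.]
gauge [171. 156.] 0.96 [536. 292.   0.]
bottle_1 [376. 164.] 0.63 [ 528. -377.    0.]
loupe [335. 220.] 0.59 [ 342. -246.    0.]
ref_block_2 [196. 207.] 0.7 [373. 199.   0.]
ref_block_2 [155. 201.] 0.68 [389. 334.   0.]
indenter_case [366. 237.] 0.67 [ 292. -345.    0.]
indenter_case [154. 202.] 0.42 [385. 338.   0.]
shaft_a [290. 178.] 0.73 [464. -96.  58.]
shaft_a [329. 178.] 0.68 [ 469. -215.   58.]
side cam [  -45. -1168.   881.]
v_mid [285. 230.] 0.75 [ 471. -144.   58.]
v_block [282. 244.] 0.7 [ 465. -135.    0.]
hook [216. 182.] 0.66 [399. 339.   0.]
hook [278. 218.] 0.36 [515.  -0.   0.]
hook_seat [217. 151.] 0.62 [390. 274. 164.]
hook_tip [224. 146.] 0.46 [414. 254. 188.]
square [268. 191.] 0.45 [559. 183.   0.]
bottle_1 [336. 283.] 0.86 [ 527. -365.   -0.]
loupe [263. 274.] 0.54 [ 351. -242.    0.]
indenter_case [256. 304.] 0.76 [ 285. -351.    0.]
shaft_a [295. 246.] 0.81 [ 462. -229.   58.]
shaft_a [276. 218.] 0.54 [474. -71.  58.]
```

Run:
```python
import cv2
a=cv2.imread('pics/top0.png')[110:260,120:400];cv2.imwrite('pics/topc.png',cv2.resize(a,None,fx=2.85,fy=2.85,interpolation=2))
a=cv2.imread('pics/side0.png')[110:320,170:380];cv2.imwrite('pics/sidec.png',cv2.resize(a,None,fx=2.85,fy=2.85,interpolation=2))
```

```text
(no output)
```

View pics/topc.png

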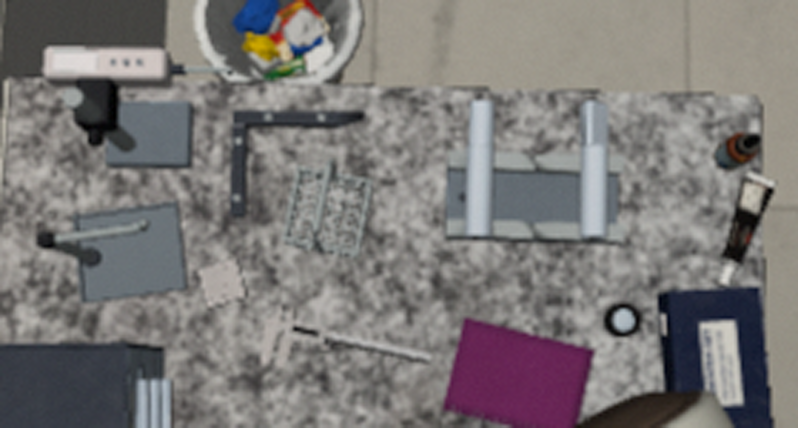

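View pics/sidec.png

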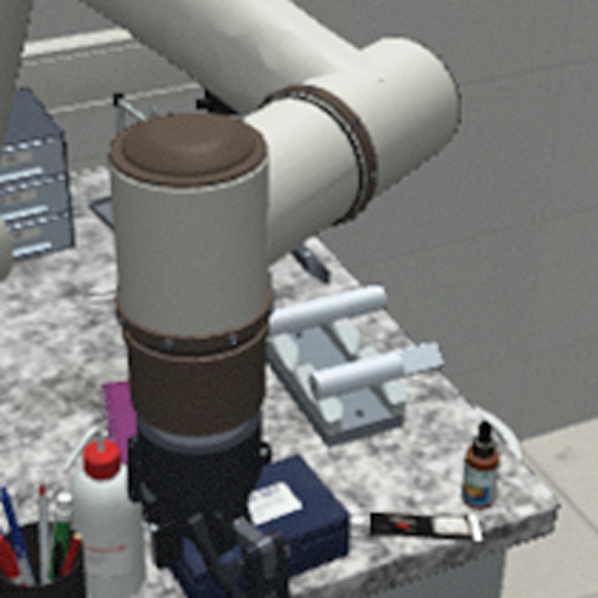

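The top view shows the basket between the V-block (with two shafts, in the outer Vs, at crop px 480 and 594) and the square. The hook is at left (45–145, 235). In the side view the right shaft's flat end is visible at (420, 358). Next I move to view the shafts with the wrist camera.

```bash
cat >> h.py <<'E'
def to(pos,q=(0,1,0,0),s=None):
    """row numbers from current measured pose to target"""
    s=s or arm.read_state();A=R.from_quat(s['ee_rot']);B=R.from_quat(q)
    print('linear',np.round(A.inv().apply(np.array(pos)-s['position']),1),'rot',np.round((A.inv()*B).as_rotvec(),3))
E
python3 - <<'E'
from h import *
p=shot('wrist');print(np.round(p['T_tool_cam'],3),p['fx'],p['cx'],p['cy'])
to((330,-155,330))
to((370,-155,330))
E
```

```text
[[ 0.00000e+00 -9.63000e-01 -2.70000e-01  6.74730e+01]
 [ 1.00000e+00  0.00000e+00  1.00000e-03 -9.82000e-01]
 [-1.00000e-03 -2.70000e-01  9.63000e-01 -1.66819e+02]
 [ 0.00000e+00  0.00000e+00  0.00000e+00  1.00000e+00]] 301.6171112093029 259.74392709400206 184.7907518062005
linear [-282.6  394.6 -121.5] rot [0.    0.    0.245]
linear [-321.4  384.9 -121.5] rot [0.    0.    0.245]
```

Run:
```python
from h import *
to((480,-155,220))
```

```text
linear [-428.1  358.3  -11.5] rot [0.    0.    0.245]
```

Emit:
{"name": "arm_command", "arguments": {
  "rows": [
    {"grip":1,"linear":[-30,40,-60],"rot":[0,0,0.05]},
    {"grip":1,"linear":[-90,100,-60],"rot":[0,0,0.1]},
    {"grip":1,"linear":[-150,160,-60],"rot":[0,0,0.15]},
    {"grip":1,"linear":[-200,210,-60],"rot":[0,0,0.2]},
    {"grip":1,"linear":[-250,260,-60],"rot":[0,0,0.245]},
    {"grip":1,"linear":[-300,300,-60],"rot":[0,0,0.245]},
    {"grip":1,"linear":[-350,340,-60],"rot":[0,0,0.245]},
    {"grip":1,"linear":[-400,358,-60],"rot":[0,0,0.245]},
    {"grip":1,"linear":[-428,358,-60],"rot":[0,0,0.245]},
    {"grip":1,"linear":[-428,358,-60],"rot":[0,0,0.245]}
  ]
}}

```text
clock: 2.8
position: [482.0, -153.2, 268.4]
ee_rot: [-0.001, 1.0, 0.0, 0.0]
contact_force: [0.6, -0.1, -0.1]
gripper_width: 85.4
grasp_force: 0.0
```

Run:
```python
from h import *
st()
p=shot('wrist','w1.png')
for k,z in dict(v_mid=58,v_block=0,shaft_a=58,basket_handle=125,square=0).items():
    for r in models.tip_of(raw(p),k)[:3]: print(k,np.round(r['pixel']),round(r['score'],2),np.round(onz(p,r['pixel'],z)))
```

```text
t 2.8 pos [ 482.  -153.2  268.4] q [-1.4e-03  1.0e+00  0.0e+00  1.0e-04] F [ 0.6 -0.1 -0.1] w 85.4 g 0.0 j [ 0.01  0.14 -0.18 -0.   -1.25 -1.58]
v_mid [262. 146.] 0.7 [ 470. -151.   58.]
v_block [263. 138.] 0.89 [ 466. -148.    0.]
shaft_a [313. 146.] 0.81 [469. -87.  58.]
shaft_a [216. 148.] 0.61 [ 473. -209.   58.]
basket_handle [491. 129.] 0.91 [442.  81. 125.]
square [479. 193.] 0.74 [549. 178.   0.]
```

View pics/w1.png

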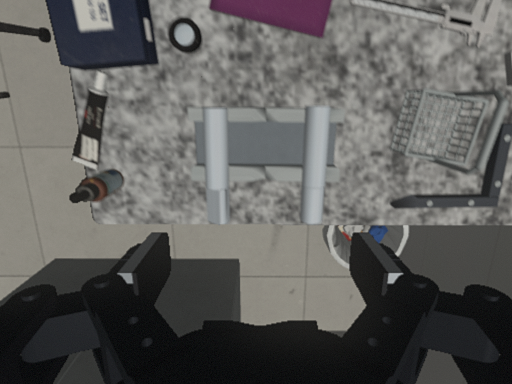

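The wrist view shows the two shafts at columns 216 and 313 with flatted ends around rows 188–222, and the basket at (445, 125) with its handle bar slanting. I'm zooming in on the ends.

Run:
```python
import cv2
a=cv2.imread('pics/w1.png')[90:235,180:360];cv2.imwrite('pics/w1c.png',cv2.resize(a,None,fx=4.1,fy=4.1,interpolation=2))
```

```text
(no output)
```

View pics/w1c.png

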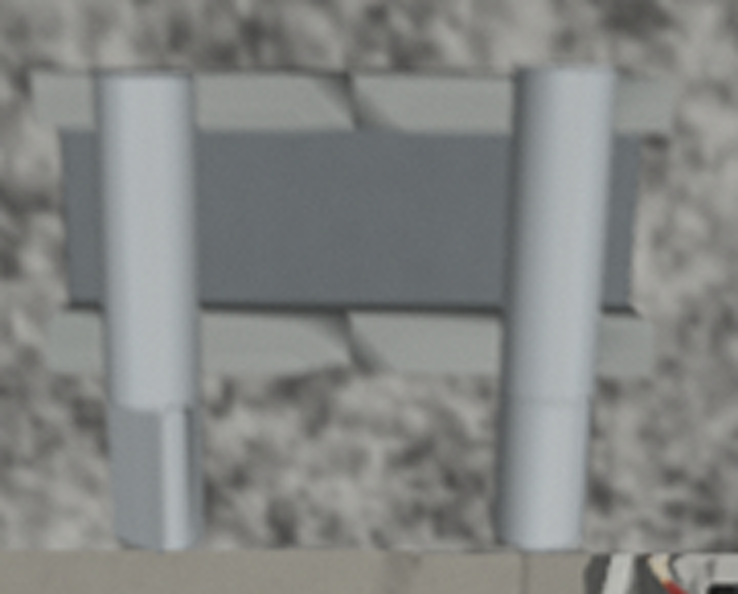

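Run:
```python
from h import *
for f in(.8,-.8):
    q=(R.from_rotvec([f,0,0])*R.from_quat([0,1,0,0])).as_quat()
    to(np.array([520,-150,58])+[-38,-190*np.sin(f),190*np.cos(f)],q)
```

```text
linear [  -3.2 -130.2   78.3] rot [-0.8    0.    -0.002]
linear [ -2.8 142.4  78.2] rot [ 0.8   -0.001 -0.001]
```

Emit:
{"name": "arm_command", "arguments": {
  "rows": [
    {"grip":1,"linear":[0,-30,10],"rot":[-0.18,0,0]},
    {"grip":1,"linear":[0,-60,30],"rot":[-0.36,0,0]},
    {"grip":1,"linear":[0,-90,50],"rot":[-0.54,0,0]},
    {"grip":1,"linear":[0,-115,65],"rot":[-0.7,0,0]},
    {"grip":1,"linear":[0,-130,78],"rot":[-0.8,0,0]},
    {"grip":1,"linear":[0,-130,78],"rot":[-0.8,0,0]},
    {"grip":1,"linear":[0,-130,78],"rot":[-0.8,0,0]}
  ]
}}

```text
clock: 3.98
position: [479.4, -285.8, 191.2]
ee_rot: [0.0, 0.921, 0.389, 0.001]
contact_force: [0.3, -0.5, 0.5]
gripper_width: 85.5
grasp_force: 0.0
```

Run:
```python
from h import *
st();p=shot('wrist','w2.png')
q=(R.from_rotvec([-.8,0,0])*R.from_quat([0,1,0,0])).as_quat();f=-.8
to(np.array([520,-150,58])+[-38,-190*np.sin(f),190*np.cos(f)],q)
```

```text
t 3.98 pos [ 479.4 -285.8  191.2] q [5.000e-04 9.213e-01 3.888e-01 5.000e-04] F [ 0.3 -0.5  0.5] w 85.5 g 0.0 j [-0.64  0.59  0.3  -0.63 -1.77 -0.9 ]
linear [ -2.1 188.4 195.5] rot [ 1.598  0.002 -0.   ]
```

View pics/w2.png

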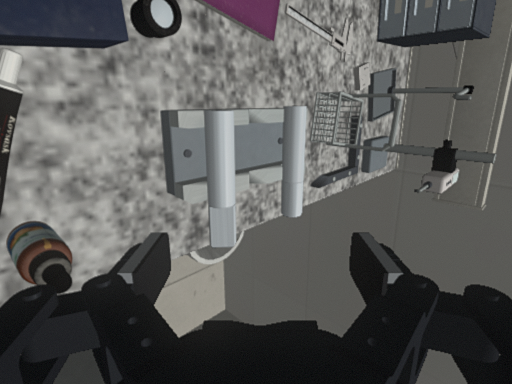

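From the -y side, the near shaft's flat faces the camera (column 222, rows 205–245) and the far shaft (295, 200) shows no flat. Now the other side.

Emit:
{"name": "arm_command", "arguments": {
  "rows": [
    {"grip":1,"linear":[0,5,-20],"rot":[0.18,0,0]},
    {"grip":1,"linear":[0,20,-20],"rot":[0.36,0,0]},
    {"grip":1,"linear":[0,40,-10],"rot":[0.54,0,0]},
    {"grip":1,"linear":[0,70,10],"rot":[0.72,0,0]},
    {"grip":1,"linear":[0,100,40],"rot":[0.9,0,0]},
    {"grip":1,"linear":[0,130,80],"rot":[1.08,0,0]},
    {"grip":1,"linear":[0,155,120],"rot":[1.26,0,0]},
    {"grip":1,"linear":[0,175,160],"rot":[1.44,0,0]},
    {"grip":1,"linear":[0,188,195],"rot":[1.6,0,0]},
    {"grip":1,"linear":[0,188,195],"rot":[1.6,0,0]}
  ]
}}

```text
clock: 5.28
position: [480.0, -9.9, 188.2]
ee_rot: [-0.005, 0.92, -0.391, 0.001]
contact_force: [0.6, 0.2, 0.7]
gripper_width: 85.2
grasp_force: 0.0
```

Run:
```python
from h import *
st();p=shot('wrist','w3.png')
a=[cv2.resize(cv2.imread(f'pics/{f}.png')[150:260,180:330],None,fx=2.6,fy=2.6*1.6,interpolation=2) for f in('w2',)]+[cv2.resize(cv2.imread('pics/w3.png')[90:260,160:360],(400,457),interpolation=2)]
cv2.imwrite('pics/w23.png',np.hstack(a))
for k,z in dict(basket_handle=125,hook_seat=164.5,hook_tip=188.5,hook=0,square=0).items():
    for r in models.tip_of(raw(p),k)[:2]: print(k,np.round(r['pixel']),round(r['score'],2),np.round(onz(p,r['pixel'],z)))
```

```text
t 5.28 pos [480.   -9.9 188.2] q [-5.300e-03  9.204e-01 -3.910e-01  9.000e-04] F [0.6 0.2 0.7] w 85.2 g 0.0 j [ 0.68  0.33 -0.6   0.63 -1.27 -2.63]Traceback (most recent call last):
  File "<stdin>", line 4, in <module>
    return _nx.concatenate(arrs, 1, dtype=dtype, casting=casting)
           ~~~~~~~~~~~~~~~^^^^^^^^^^^^^^^^^^^^^^^^^^^^^^^^^^^^^^^
ValueError: all the input array dimensions except for the concatenation axis must match exactly, but along dimension 0, the array at index 0 has size 458 and the array at index 1 has size 457
```

Run:
```python
import cv2,numpy as np
a=[cv2.resize(cv2.imread('pics/w2.png')[95:260,170:330],(400,412),interpolation=2),cv2.resize(cv2.imread('pics/w3.png')[95:260,180:340],(400,412),interpolation=2)]
cv2.imwrite('pics/w23.png',np.hstack(a))
```

```text
(no output)
```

View pics/w23.png

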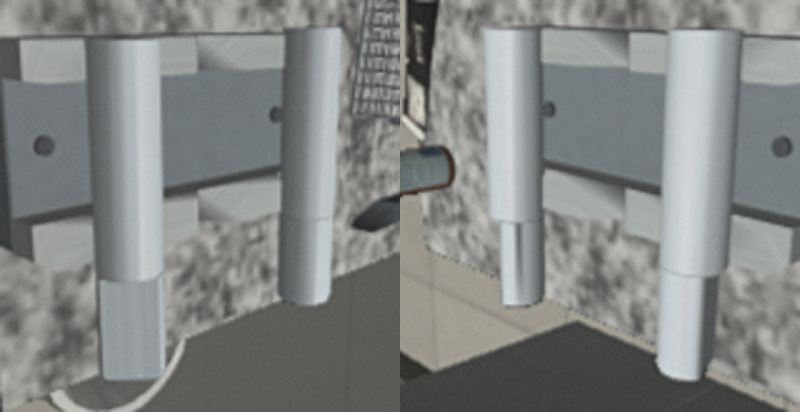

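The left half shows shaft R's flat facing the camera from the -y side. In the right half, R shows an edge at crop 518 and L shows a flat on its right-hand lower side, with its edge at crop ~703. Next I compute the roll from the edges.

```bash
cat > roll.py <<'E'
from h import *
# edge angle about axis (0=up, + toward +y), from pixel: intersect ray with cylinder
def edge(E,K,px,y,zc=58,r=15):
    p=dict(K,E=E);o,d=ray(p,px)
    o2=np.array([o[1]-y,o[2]-zc]);d2=d[1:]
    a=d2@d2;b=2*o2@d2;c=o2@o2-r*r;D=b*b-4*a*c
    t=(-b-np.sqrt(max(D,0)))/2/a;h=o2+t*d2
    return np.degrees(np.arctan2(h[0],h[1])),D>0,(o+t*d)[0],np.degrees(np.arctan2(-d2[0],-d2[1]))
E
python3 - <<'E'
from roll import *
p=shot('wrist');K={k:p[k] for k in('fx','fy','cx','cy')};T=np.array(p['T_tool_cam'])
def Ew(pos,q):
    M=np.eye(4);M[:3,:3]=R.from_quat(q).as_matrix();M[:3,3]=pos;return np.linalg.inv(M@T)
e1=Ew([482,-153.2,268.4],[-1.4e-3,1,0,1e-4]);e2=Ew([479.4,-285.8,191.2],[5e-4,.9213,.3888,5e-4]);e3=Ew([480,-9.9,188.2],[-5.3e-3,.9204,-.391,9e-4])
# axis y from silhouette midpoints
for nm,e,l,r_ in(('R1',e1,(180+105/4.1,90+300/4.1),(180+196/4.1,90+300/4.1)),('L1',e1,(180+508/4.1,90+300/4.1),(180+604/4.1,90+300/4.1)),
 ('R2',e2,(170+93/2.5,95+160/2.5),(170+161/2.5,95+160/2.5)),('L2',e2,(170+282/2.5,95+160/2.5),(170+337/2.5,95+160/2.5)),
 ('R3',e3,(180+88/2.5,95+120/2.5),(180+142/2.5,95+120/2.5)),('L3',e3,(180+266/2.5,95+120/2.5),(180+338/2.5,95+120/2.5))):
    m=(np.array(l)+r_)/2;print(nm,np.round(onz(dict(K,E=e),m,58),1))
yR,yL=-210,-88
for nm,e,px,y in(('R1',e1,(219.8,207),yR),('R3',e3,(227.2,199),yR),('R2 right',e2,(170+160/2.5,95+330/2.5),yR),('L3',e3,(301.2,223),yL)):
    print(nm,[np.round(edge(e,K,px,y+d),1) for d in(-2,0,2)])
for k,z in dict(basket_handle=125,hook_seat=164.5,hook_tip=188.5,hook=0,square=0).items():
    for r in models.tip_of(raw(p),k)[:2]: print(k,np.round(r['pixel']),round(r['score'],2),np.round(onz(p,r['pixel'],z)))
E
```

```text
R1 [ 491.9 -209.    58. ]
L1 [491.6 -83.4  58. ]
R2 [ 471.9 -209.6   58. ]
L2 [489.1 -84.6  58. ]
R3 [ 469.3 -211.3   58. ]
L3 [455.6 -86.1  58. ]
R1 [array([ 27. ,   1. , 546. ,   7.9]), array([ 19.1,   1. , 545.8,   7.9]), array([ 11.5,   1. , 545.6,   7.9])]
R3 [array([ 53.7,   1. , 542.9,  52.3]), array([ 49. ,   1. , 542.4,  52.3]), array([ 44.3,   1. , 541.9,  52.3])]
R2 right [array([ 26.6,   1. , 546.7, -40.5]), array([ 14.6,   1. , 546. , -40.5]), array([  5.4,   1. , 545.8, -40.5])]
L3 [array([ 68. ,   1. , 539.9,  37.3]), array([ 61.2,   1. , 539. ,  37.3]), array([ 54.7,   1. , 538.2,  37.3])]
basket_handle [484. 170.] 0.97 [445.  79. 125.]
```

Run:
```python
from h import *
to((425,120,280))
```

```text
linear [  55.    30.6 -159.1] rot [-0.797  0.002 -0.003]
```

Emit:
{"name": "arm_command", "arguments": {
  "rows": [
    {"grip":1,"linear":[10,0,-40],"rot":[-0.15,0,0]},
    {"grip":1,"linear":[20,5,-80],"rot":[-0.3,0,0]},
    {"grip":1,"linear":[30,15,-120],"rot":[-0.45,0,0]},
    {"grip":1,"linear":[45,25,-150],"rot":[-0.62,0,0]},
    {"grip":1,"linear":[55,31,-159],"rot":[-0.797,0,0]},
    {"grip":1,"linear":[55,31,-159],"rot":[-0.797,0,0]},
    {"grip":1,"linear":[55,31,-159],"rot":[-0.797,0,0]}
  ]
}}

```text
clock: 6.5
position: [425.0, 120.1, 278.2]
ee_rot: [0.001, 1.0, -0.002, 0.0]
contact_force: [-0.7, 1.5, -0.3]
gripper_width: 85.4
grasp_force: 0.0
```

Run:
```python
from h import *
st();p=shot('wrist','w4.png')
for k,z in dict(basket=0,basket_handle=125,hook_seat=164.5,hook_tip=188.5,hook=0,square=0,gauge=0,ref_block_2=0).items():
    for r in models.tip_of(raw(p),k)[:2]: print(k,np.round(r['pixel']),round(r['score'],2),np.round(onz(p,r['pixel'],z)))
```

```text
t 6.5 pos [425.  120.1 278.2] q [ 9.0e-04  1.0e+00 -2.1e-03  2.0e-04] F [-0.7  1.5 -0.3] w 85.4 g 0.0 j [ 0.65  0.02 -0.29  0.   -1.27 -2.22]
basket [237. 162.] 0.94 [448.  85.   0.]
basket_handle [226. 181.] 0.74 [444.  82. 125.]
hook_seat [443. 149.] 0.66 [402. 290. 164.]
hook_seat [416. 126.] 0.26 [381. 262. 164.]
hook_tip [407. 161.] 0.75 [408. 247. 188.]
hook [408. 157.] 0.72 [440. 340.   0.]
hook [414. 127.] 0.65 [395. 343.   0.]
square [298. 223.] 0.72 [545. 179.   0.]
square [318. 106.] 0.45 [365. 201.   0.]
gauge [367. 216.] 0.82 [535. 288.   0.]
gauge [313. 107.] 0.51 [368. 195.   0.]
ref_block_2 [319. 106.] 0.8 [365. 203.   0.]
ref_block_2 [439. 151.] 0.2 [430. 384.   0.]
```

View pics/w4.png

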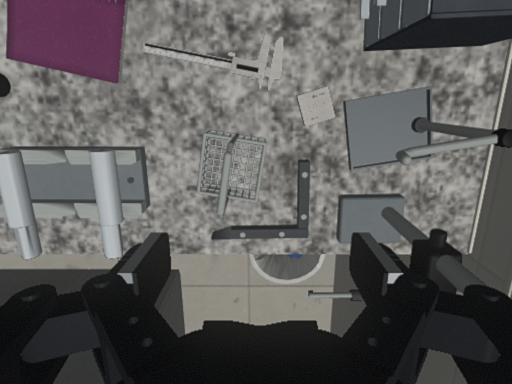

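The image shows the basket bar from (232,142) to (222,210). The hook arm runs from the post (505,137) to the tip (405,156), and the hook foot is near (420,125).

Run:
```python
from h import *
p=shot('wrist')
for n,px,z in(('bar0',(232,142),125),('bar1',(222,210),125),('bk c1',(205,132),48),('c2',(267,137),48),('c3',(260,201),48),('c4',(198,192),48),('posttop',(505,138),170),('arm mid',(460,146),160),('arm mid2',(430,151),160),('arm post',(492,140),160),('tip',(404,155),188.5),('foot',(421,125),0)):
    print(n,np.round(onz(p,px,z),1))
```

```text
bar0 [400.2  91.  125. ]
bar1 [476.7  77.9 125. ]
bk c1 [397.4  48.9  48. ]
c2 [403.8 129.7  48. ]
c3 [492.  120.6  48. ]
c4 [479.1  35.3  48. ]
posttop [390.4 342.2 170. ]
arm mid [399.1 309.5 160. ]
arm mid2 [403.9 282.  160. ]
arm post [393.5 338.5 160. ]
tip [402.8 244.2 188.5]
foot [391.9 353.5   0. ]
```

Run:
```python
from h import *
q=(R.from_rotvec([0,0,-.17])*R.from_quat([0,1,0,0])).as_quat()
to((416,88,160),q);to((416,88,106),q)
```

```text
linear [  9.  -33.  117.9] rot [-0.004 -0.     0.17 ]
linear [  9.  -32.8 171.9] rot [-0.004 -0.     0.17 ]
```

Emit:
{"name": "arm_command", "arguments": {
  "rows": [
    {"grip":1,"linear":[5,-16,60],"rot":[0,0,0.1]},
    {"grip":1,"linear":[9,-33,118],"rot":[0,0,0.17]},
    {"grip":1,"linear":[9,-33,150],"rot":[0,0,0.17]},
    {"grip":1,"linear":[9,-33,172],"rot":[0,0,0.17]},
    {"grip":1,"linear":[9,-33,172],"rot":[0,0,0.17]}
  ]
}}

```text
clock: 7.62
position: [415.0, 87.1, 104.9]
ee_rot: [0.085, 0.996, -0.003, -0.002]
contact_force: [0.3, -0.3, 0.6]
gripper_width: 85.3
grasp_force: 0.0
```

Run:
```python
from h import *
st();p=shot('wrist','w5.png')
```

```text
t 7.62 pos [415.   87.1 104.9] q [ 0.085   0.9964 -0.0028 -0.0015] F [ 0.3 -0.3  0.6] w 85.3 g 0.0 j [ 0.6   0.16 -0.61  0.   -0.81 -2.34]
```

View pics/w5.png

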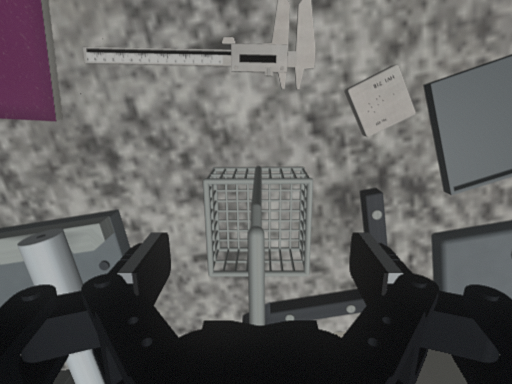

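The bar is centred between the fingers at column 257 and aligned, with its near end at row ~228. I'm checking the offset along the bar.

Run:
```python
from h import *
p=shot('wrist')
print(onz(p,(257,230),125),proj(p,[[415,87,124]]))
```

```text
[415.05758738  86.04211488 125.        ] [[258.76870406 228.8510539 ]]
```

Emit:
{"name": "arm_command", "arguments": {
  "rows": [
    {"grip":0,"linear":[0,0,0],"rot":[0,0,0]},
    {"grip":0,"linear":[0,0,0],"rot":[0,0,0]},
    {"grip":0,"linear":[0,0,0],"rot":[0,0,0]},
    {"grip":0,"linear":[0,0,0],"rot":[0,0,0]},
    {"grip":0,"linear":[0,0,0],"rot":[0,0,0]},
    {"grip":0,"linear":[0,0,0],"rot":[0,0,0]}
  ]
}}

```text
clock: 8.48
position: [416.3, 87.3, 107.1]
ee_rot: [0.085, 0.996, -0.002, 0.0]
contact_force: [-1.3, -2.6, 7.5]
gripper_width: 0.4
grasp_force: 3.5
```

Run:
```python
from h import *
st();p=shot('wrist','w6.png')
for px,z in(((258,168),48),((258,276),48),((258,168),0),((257,215),125)): print(np.round(onz(p,px,z),1))
t=shot('top','t6.png');s=shot('side','s6.png')
for a in(t,s):
  for k,z in dict(basket=0,basket_handle=125).items():
    for r in models.tip_of(raw(a),k)[:2]: print(k,np.round(r['pixel']),round(r['score'],2),np.round(onz(a,r['pixel'],z)))
```

```text
t 8.47 pos [416.3  87.3 107.1] q [ 8.460e-02  9.964e-01 -2.000e-03  4.000e-04] F [-1.3 -2.6  7.5] w 0.4 g 3.5 j [ 0.59  0.16 -0.6   0.01 -0.81 -2.34]
[399.1  88.3  48. ]
[491.7  72.3  48. ]
[409.6  86.1   0. ]
[407.3  87.  125. ]
basket [235. 185.] 0.73 [445.  77.   0.]
basket [233. 178.] 0.62 [469.  86.   0.]
basket_handle [231. 181.] 0.69 [440.  81. 125.]
basket [256. 212.] 0.63 [459.  69.   0.]
basket_handle [255. 182.] 0.82 [458.  71. 125.]
```

View pics/w6.png

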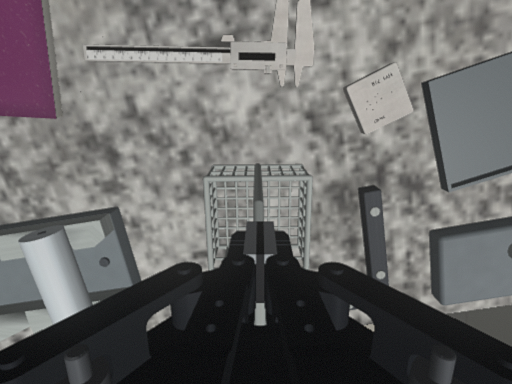

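Run:
```python
from h import *
p=shot('wrist');K={k:p[k] for k in('fx','fy','cx','cy')};T=np.array(p['T_tool_cam'])
def C(pos,q):
    M=np.eye(4);M[:3,:3]=R.from_quat(q).as_matrix();M[:3,3]=pos;return dict(K,E=np.linalg.inv(M@T))
e4=C([425,120.1,278.2],[9e-4,1,-2.1e-3,2e-4]);e5=C([415,87.1,104.9],[.085,.9964,-.0028,-.0015])
for P in([400,91,125],[443,84,125],[485,77,125],[400,91,48],[485,77,48],[400,91,105],[485,77,105]): print(P,np.round(proj(e4,P)),np.round(proj(e5,P)))
w=cv2.imread('pics/w5.png');print([[int(w[r,c].mean()) for c in range(244,274,2)] for r in(190,215,245,290,315)])
s=cv2.imread('pics/s6.png');a=s[150:240,215:305];b=cv2.imread('pics/w6.png')[140:350,150:360]
cv2.imwrite('pics/c6.png',np.hstack([cv2.resize(a,(400,400),interpolation=2),cv2.resize(b,(400,400),interpolation=2)]))
```

```text
[400, 91, 125] [[233. 142.]] [[263. 205.]]
[443, 84, 125] [[228. 181.]] [[263. 279.]]
[485, 77, 125] [[223. 217.]] [[263. 342.]]
[400, 91, 48] [[238. 134.]] [[262. 171.]]
[485, 77, 48] [[229. 196.]] [[263. 272.]]
[400, 91, 105] [[235. 139.]] [[263. 193.]]
[485, 77, 105] [[225. 210.]] [[263. 319.]]
[[136, 132, 141, 138, 113, 65, 62, 58, 69, 128, 134, 136, 131, 138, 135], [117, 104, 142, 99, 83, 97, 102, 105, 98, 100, 120, 146, 125, 139, 155], [104, 104, 83, 108, 131, 141, 140, 141, 140, 125, 119, 144, 119, 128, 158], [115, 107, 87, 99, 122, 138, 140, 141, 140, 128, 105, 123, 135, 123, 107], [47, 40, 44, 91, 116, 135, 139, 139, 139, 130, 95, 62, 66, 65, 70]]
```

View pics/c6.png

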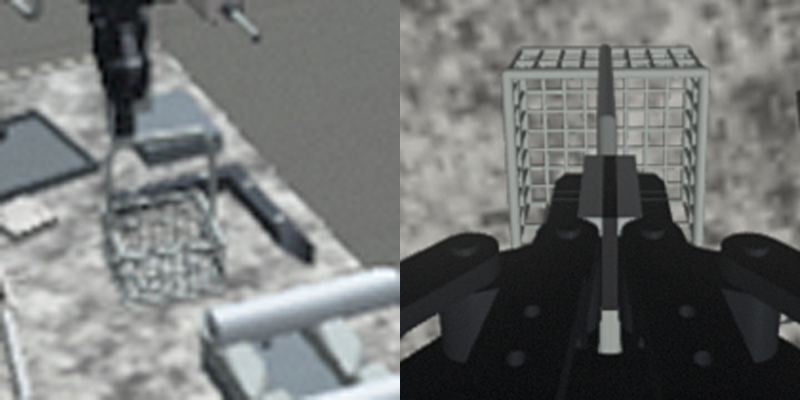

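The side crop shows the closed fingertips ending at the bar's top near its near-end corner, so the tips shut above the bar. I'll open, go lower and a little further along the bar, and regrip.

Emit:
{"name": "arm_command", "arguments": {
  "rows": [
    {"grip":1,"linear":[0,0,-8],"rot":[0,0,0]},
    {"grip":1,"linear":[0,0,-8],"rot":[0,0,0]},
    {"grip":1,"linear":[0,0,-8],"rot":[0,0,0]},
    {"grip":1,"linear":[-6,0,0],"rot":[0,0,0]},
    {"grip":1,"linear":[-6,0,14],"rot":[0,0,0]},
    {"grip":0,"linear":[-6,0,14],"rot":[0,0,0]},
    {"grip":0,"linear":[-6,0,14],"rot":[0,0,0]},
    {"grip":0,"linear":[-6,0,14],"rot":[0,0,0]},
    {"grip":0,"linear":[-6,0,14],"rot":[0,0,0]},
    {"grip":0,"linear":[-6,0,14],"rot":[0,0,0]}
  ]
}}

```text
clock: 10.12
position: [422.0, 86.6, 92.6]
ee_rot: [0.085, 0.996, -0.002, 0.0]
contact_force: [-1.1, -0.5, 3.0]
gripper_width: 6.5
grasp_force: 58.6
```

Emit:
{"name": "arm_command", "arguments": {
  "rows": [
    {"grip":0,"linear":[0,0,0],"rot":[0,0,0]},
    {"grip":0,"linear":[0,0,0],"rot":[0,0,0]}
  ]
}}

```text
clock: 10.38
position: [422.0, 86.6, 92.6]
ee_rot: [0.085, 0.996, -0.002, 0.0]
contact_force: [-0.8, -1.8, 5.0]
gripper_width: 6.3
grasp_force: 58.9
```

Emit:
{"name": "arm_command", "arguments": {
  "rows": [
    {"grip":0,"linear":[0,0,-15],"rot":[0,0,0]},
    {"grip":0,"linear":[0,0,-30],"rot":[0,0,0]},
    {"grip":0,"linear":[0,0,-30],"rot":[0,0,0]}
  ]
}}

```text
clock: 10.75
position: [422.4, 87.3, 122.5]
ee_rot: [0.085, 0.996, -0.001, 0.001]
contact_force: [-0.1, 0.4, -1.9]
gripper_width: 6.4
grasp_force: 58.8
```

Run:
```python
from h import *
st();s=shot('side');b=shot('wrist')
cv2.imwrite('pics/c7.png',np.hstack([cv2.resize(s['frame'][140:230,215:305,::-1],(400,400),interpolation=2),cv2.resize(b['frame'][100:384,120:404,::-1],(400,400),interpolation=2)]))
```

```text
t 10.75 pos [422.4  87.3 122.5] q [ 8.510e-02  9.964e-01 -7.000e-04  9.000e-04] F [-0.1  0.4 -1.9] w 6.4 g 58.8 j [ 0.59  0.15 -0.57  0.   -0.85 -2.33]
```

View pics/c7.png

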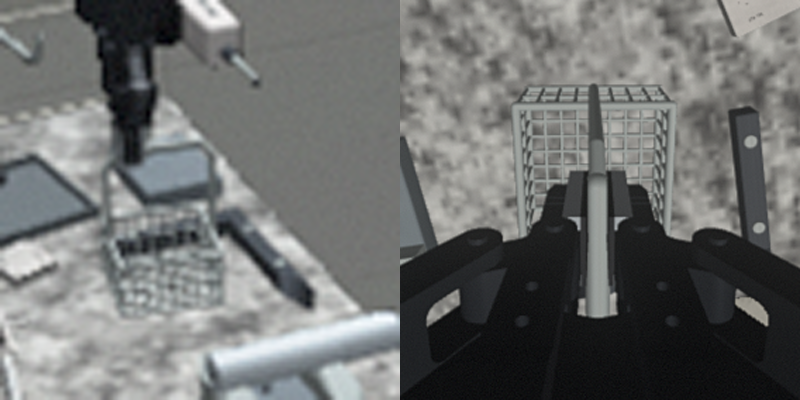

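The basket is lifted and hanging level, gripped about 22 mm from the bar's middle. Next I work out the bar height relative to the TCP.

Run:
```python
from h import *
s=shot('side','s7.png');b=shot('wrist','w7.png');t=shot('top')
for z in(90,105,122.5,140,155): print(z,np.round((proj(s,[[422,87,z],[403,90,z],[486,77,z]])-[215,140])*400/90),np.round((proj(b,[[404,90,z],[486,77,z]])-[120,100])*400/284))
print('basket rim near/far z', [(z,np.round((proj(b,[[404-.7*0,90,z],[486,77,z]])-[120,100])*400/284)) for z in(48,65,78)])
rs=models.tip_of(raw(s),'basket_handle');rt=models.tip_of(raw(t),'basket_handle')
for a in rs[:1]:
  for c in rt[:1]:
    o1,d1=ray(s,a['pixel']);o2,d2=ray(t,c['pixel'])
    k=np.linalg.lstsq(np.c_[d1,-d2],o2-o1,rcond=None)[0];print('tri',o1+k[0]*d1,o2+k[1]*d2,a['score'],c['score'])
```

```text
90 [[128. 224.]
 [104. 227.]
 [208. 213.]] [[199. 108.]
 [201. 259.]]
105 [[127. 207.]
 [103. 210.]
 [208. 196.]] [[199. 116.]
 [201. 276.]]
122.5 [[127. 187.]
 [102. 191.]
 [208. 177.]] [[199. 127.]
 [201. 300.]]
140 [[126. 168.]
 [101. 171.]
 [207. 157.]] [[199. 141.]
 [201. 328.]]
155 [[125. 151.]
 [101. 154.]
 [207. 140.]] [[199. 155.]
 [202. 357.]]
basket rim near/far z [(48, array([[199.,  90.],
       [200., 220.]])), (65, array([[199.,  96.],
       [200., 234.]])), (78, array([[199., 102.],
       [201., 246.]]))]
tri [ 334.64813629 -233.81972639  344.37129064] [ 449.34114977 -261.48643587  377.47261116] 0.8 0.73
```

Run:
```python
from h import *
print(arm.tcp_to_grasp,[x for x in dir(arm) if x[0]!='_'])
q=(R.from_rotvec([0,0,.14])*R.from_quat([0,1,0,0])).as_quat()
# seat (402,283), arm dir (-.14,.99); grip = centre-22*(.99,.14)
for d in(-110,0):
    c=np.array([402,283])+d*np.array([-.14,.99]);g=c-22*np.array([.99,.14]);print(g);to((*g,178),q)
```

```text
18.700000000000003 ['IKError', 'read_state', 'tcp_to_grasp']
[395.62 171.02]
linear [ 40.   78.6 -56.7] rot [-0.004 -0.001 -0.31 ]
[380.22 279.92]
linear [ 73.6 183.3 -57.1] rot [-0.004 -0.001 -0.31 ]
```

Emit:
{"name": "arm_command", "arguments": {
  "rows": [
    {"grip":0,"linear":[0,0,-30],"rot":[0,0,0]},
    {"grip":0,"linear":[0,0,-57],"rot":[0,0,0]},
    {"grip":0,"linear":[15,25,-57],"rot":[0,0,-0.1]},
    {"grip":0,"linear":[28,50,-57],"rot":[0,0,-0.2]},
    {"grip":0,"linear":[40,65,-57],"rot":[0,0,-0.31]},
    {"grip":0,"linear":[40,78,-57],"rot":[0,0,-0.31]},
    {"grip":0,"linear":[40,78,-57],"rot":[0,0,-0.31]},
    {"grip":0,"linear":[40,78,-57],"rot":[0,0,-0.31]}
  ]
}}

```text
clock: 12.1
position: [395.8, 170.2, 178.6]
ee_rot: [-0.069, 0.998, -0.002, -0.0]
contact_force: [-0.1, 0.6, -2.1]
gripper_width: 6.4
grasp_force: 58.8
```

Run:
```python
from h import *
st();s=shot('side');b=shot('wrist','w8.png')
cv2.imwrite('pics/c8.png',np.hstack([cv2.resize(s['frame'][110:210,190:290,::-1],(400,400),interpolation=2),cv2.resize(b['frame'][20:340,160:480,::-1],(400,400),interpolation=2)]))
for k,z in dict(hook_seat=164.5,hook_tip=188.5).items():
    for r in models.tip_of(raw(b),k)[:1]: print(k,np.round(r['pixel']),round(r['score'],2),np.round(onz(b,r['pixel'],z)))
def c(a):return np.round((a-[190,110])*4),
for z in(195,207):print('bar at',z,c(proj(s,[[395,171,z]])))
print('hook arm',c(proj(s,[[394,340,160],[408,241,160]])), (proj(b,[[394,340,160],[402,283,160],[408,241,160],[408,241,188]])-[160,20])*1.25)
```

```text
t 12.1 pos [395.8 170.2 178.6] q [-6.910e-02  9.976e-01 -1.800e-03 -5.000e-04] F [-0.1  0.6 -2.1] w 6.4 g 58.8 j [ 0.79  0.08 -0.49  0.   -1.01 -2.22]
hook_seat [440. 243.] 0.58 [402. 290. 164.]
hook_tip [389. 258.] 0.67 [406. 246. 188.]
bar at 195 (array([[148., 179.]]),)
bar at 207 (array([[147., 167.]]),)
hook arm (array([[ 89., 141.],
       [137., 180.]]),) [[440.42691736 272.79492991]
 [332.95919143 272.76251161]
 [253.83099685 272.91632199]
 [273.52096436 299.37057779]]
```

View pics/c8.png

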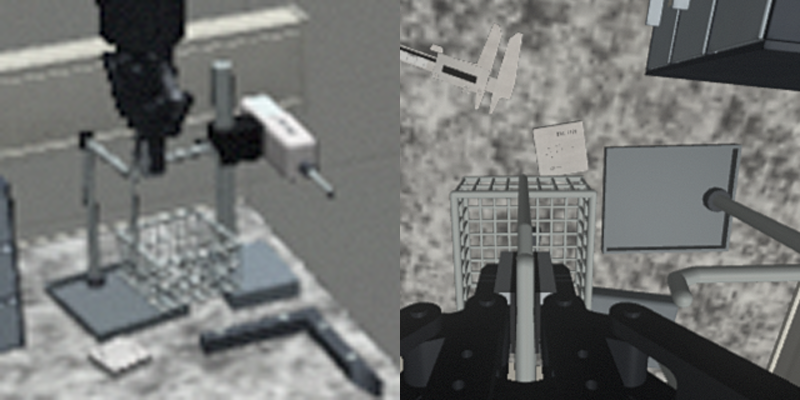

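Emit:
{"name": "arm_command", "arguments": {
  "rows": [
    {"grip":0,"linear":[6,20,0],"rot":[0,0,0]},
    {"grip":0,"linear":[6,45,0],"rot":[0,0,0]},
    {"grip":0,"linear":[6,70,0],"rot":[0,0,0]},
    {"grip":0,"linear":[6,92,0],"rot":[0,0,0]},
    {"grip":0,"linear":[6,108,0],"rot":[0,0,0]},
    {"grip":0,"linear":[6,108,0],"rot":[0,0,0]},
    {"grip":0,"linear":[6,108,0],"rot":[0,0,0]}
  ]
}}

```text
clock: 13.18
position: [374.5, 276.1, 178.4]
ee_rot: [-0.07, 0.998, -0.002, -0.0]
contact_force: [-0.7, -0.1, -1.4]
gripper_width: 6.2
grasp_force: 58.8
```

Run:
```python
from h import *
st();s=shot('side');b=shot('wrist')
cv2.imwrite('pics/c9.png',np.hstack([cv2.resize(s['frame'][110:210,190:290,::-1],(400,400),interpolation=2),cv2.resize(b['frame'][60:380,120:440,::-1],(400,400),interpolation=2)]))
```

```text
t 13.18 pos [374.5 276.1 178.4] q [-6.970e-02  9.976e-01 -1.800e-03 -4.000e-04] F [-0.7 -0.1 -1.4] w 6.2 g 58.8 j [ 0.99  0.14 -0.41  0.   -1.02 -2.42]
```

View pics/c9.png

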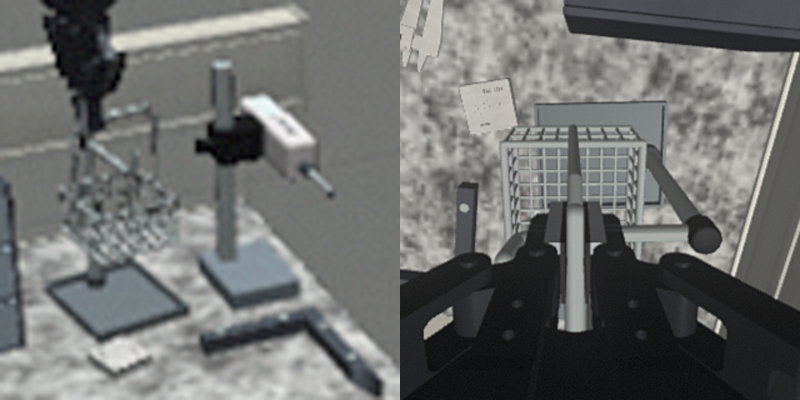

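The image shows the basket under the arm with its bar above it. The post is at crop (705,235), the arm at (650,233) and the upturned tip at about (510,245). I compute the arm line relative to the pads.

Run:
```python
from h import *
b=shot('wrist')
for px,z in(((705,235),170),((650,233),160),((625,234),160),((510,245),175),((505,255),164)):
    q=(120+(px[0]-400)/1.25,60+px[1]/1.25);print(px,np.round(onz(b,q,z),1))
```

```text
(705, 235) [389.1 344.7 170. ]
(650, 233) [396.7 319.5 160. ]
(625, 234) [399.2 306.2 160. ]
(510, 245) [405.9 246.8 175. ]
(505, 255) [418.6 243.4 164. ]
```

Emit:
{"name": "arm_command", "arguments": {
  "rows": [
    {"grip":0,"linear":[0,0,15],"rot":[0,0,0]},
    {"grip":0,"linear":[0,0,30],"rot":[0,0,0]},
    {"grip":0,"linear":[0,0,34],"rot":[0,0,0]},
    {"grip":0,"linear":[0,0,34],"rot":[0,0,0]}
  ]
}}

```text
clock: 13.82
position: [374.9, 276.4, 144.8]
ee_rot: [-0.07, 0.998, -0.002, -0.0]
contact_force: [0.4, 1.2, -1.2]
gripper_width: 6.3
grasp_force: 58.7
```

Emit:
{"name": "arm_command", "arguments": {
  "rows": [
    {"grip":0,"linear":[0,0,3],"rot":[0,0,0]},
    {"grip":0,"linear":[0,0,3],"rot":[0,0,0]}
  ]
}}

```text
clock: 14.08
position: [374.8, 276.6, 141.8]
ee_rot: [-0.07, 0.998, -0.001, 0.0]
contact_force: [-0.2, -0.9, -0.6]
gripper_width: 6.2
grasp_force: 58.7
```

Emit:
{"name": "arm_command", "arguments": {
  "rows": [
    {"grip":0,"linear":[0,0,3],"rot":[0,0,0]},
    {"grip":0,"linear":[0,0,3],"rot":[0,0,0]}
  ]
}}

```text
clock: 14.32
position: [374.6, 276.5, 138.4]
ee_rot: [-0.07, 0.998, -0.002, -0.0]
contact_force: [-0.1, 0.3, -1.9]
gripper_width: 6.0
grasp_force: 58.7
```

Emit:
{"name": "arm_command", "arguments": {
  "rows": [
    {"grip":0,"linear":[0,0,3],"rot":[0,0,0]},
    {"grip":0,"linear":[0,0,3],"rot":[0,0,0]}
  ]
}}

```text
clock: 14.58
position: [374.9, 276.7, 135.6]
ee_rot: [-0.07, 0.998, -0.001, 0.0]
contact_force: [0.6, 1.1, -0.4]
gripper_width: 6.7
grasp_force: 58.9
```

Emit:
{"name": "arm_command", "arguments": {
  "rows": [
    {"grip":0,"linear":[0,0,3],"rot":[0,0,0]},
    {"grip":0,"linear":[0,0,3],"rot":[0,0,0]}
  ]
}}

```text
clock: 14.82
position: [375.0, 276.9, 134.1]
ee_rot: [-0.07, 0.998, -0.001, 0.0]
contact_force: [-4.6, -1.6, 8.3]
gripper_width: 6.3
grasp_force: 60.0
```

Run:
```python
from h import *
st();st();s=st()
s=shot('side','s10.png');w=shot('wrist')
for r in models.tip_of(raw(s),'basket_handle')[:2]:print(r,proj(s,[[397,279,170],[397,279,160]]))
for r in models.tip_of(raw(w),'basket_handle')[:2]:print(r,proj(w,[[397,279,170],[397,279,160]]))
```

```text
t 14.82 pos [375.  276.9 134.1] q [-7.020e-02  9.975e-01 -1.300e-03  4.000e-04] F [-4.6 -1.6  8.3] w 6.3 g 60.0 j [ 0.99  0.19 -0.48  0.   -0.9  -2.42]
t 14.82 pos [375.  276.9 134.1] q [-7.020e-02  9.975e-01 -1.300e-03  4.000e-04] F [-4.6 -1.6  8.3] w 6.3 g 60.0 j [ 0.99  0.19 -0.48  0.   -0.9  -2.42]
t 14.82 pos [375.  276.9 134.1] q [-7.020e-02  9.975e-01 -1.300e-03  4.000e-04] F [-4.6 -1.6  8.3] w 6.3 g 60.0 j [ 0.99  0.19 -0.48  0.   -0.9  -2.42]
{'pixel': [221.4, 147.1], 'score': 0.76} [[218.02880454 149.0778553 ]
 [218.1829124  151.51711583]]
{'pixel': [219.3, 200.5], 'score': 0.33} [[218.02880454 149.0778553 ]
 [218.1829124  151.51711583]]
{'pixel': [259.0, 289.0], 'score': 0.88} [[259.07755963 286.83856638]
 [259.14730781 275.586342  ]]
```

Emit:
{"name": "arm_command", "arguments": {
  "rows": [
    {"grip":0,"linear":[0,0,-2],"rot":[0,0,0]},
    {"grip":0.35,"linear":[0,0,-2],"rot":[0,0,0]},
    {"grip":0.35,"linear":[0,0,-2],"rot":[0,0,0]},
    {"grip":0.35,"linear":[0,0,-2],"rot":[0,0,0]},
    {"grip":0.35,"linear":[0,0,-15],"rot":[0,0,0]},
    {"grip":0.35,"linear":[0,0,-40],"rot":[0,0,0]},
    {"grip":0.35,"linear":[0,0,-80],"rot":[0,0,0]},
    {"grip":0.35,"linear":[0,0,-130],"rot":[0,0,0]},
    {"grip":0.35,"linear":[0,-40,-150],"rot":[0,0,0]},
    {"grip":0.35,"linear":[0,-40,-150],"rot":[0,0,0]}
  ]
}}

```text
clock: 16.27
position: [381.0, 236.7, 285.9]
ee_rot: [-0.069, 0.998, 0.001, 0.002]
contact_force: [0.1, -0.9, -0.1]
gripper_width: 30.2
grasp_force: 0.0
```

Run:
```python
from h import *
st()
s=shot('side','s11.png');w=shot('wrist','w11.png')
for a in(s,w):
  print('exp',proj(a,[[397,279,169],[397,279,44]]))
  for k in('basket_handle','basket','hook_seat'):
    for r in models.tip_of(raw(a),k)[:2]:print(k,r,np.round(onz(a,r['pixel'],0 if k=='basket' else 169)))
to((465,-86,120),(R.from_rotvec([0,0,0])*R.from_quat([0,1,0,0])).as_quat())
```

```text
t 16.27 pos [381.  236.7 285.9] q [-6.900e-02  9.976e-01  6.000e-04  2.100e-03] F [ 0.1 -0.9 -0.1] w 30.2 g 0.0 j [ 0.92  0.02 -0.26  0.   -1.28 -2.36]
exp [[218.04425855 149.32246543]
 [219.9030081  178.74325258]]
basket_handle {'pixel': [221.3, 149.5], 'score': 0.78} [408. 273. 169.]
basket {'pixel': [225.0, 178.5], 'score': 0.87} [440. 349.   0.]
basket {'pixel': [218.3, 148.9], 'score': 0.2} [505. 626.   0.]
hook_seat {'pixel': [218.6, 150.1], 'score': 0.74} [397. 272. 169.]
exp [[300.49049961 194.68453108]
 [288.67256438 167.19048737]]
basket_handle {'pixel': [301.6, 194.0], 'score': 0.86} [396. 280. 169.]
basket_handle {'pixel': [325.3, 165.1], 'score': 0.72} [365. 297. 169.]
basket {'pixel': [288.6, 173.5], 'score': 0.63} [416. 286.   0.]
hook_seat {'pixel': [307.8, 200.6], 'score': 0.87} [402. 287. 169.]
linear [ -39.  -331.7  163.4] rot [-0.004 -0.001  0.14 ]
```

The basket hangs at the expected place in both cameras. Now to the shafts.

Emit:
{"name": "arm_command", "arguments": {
  "rows": [
    {"grip":0.6,"linear":[0,-50,0],"rot":[0,0,0.05]},
    {"grip":0.6,"linear":[-5,-110,5],"rot":[0,0,0.14]},
    {"grip":0.6,"linear":[-10,-170,10],"rot":[0,0,0.14]},
    {"grip":0.6,"linear":[-20,-230,15],"rot":[0,0,0.14]},
    {"grip":0.6,"linear":[-30,-290,20],"rot":[0,0,0.14]},
    {"grip":0.6,"linear":[-40,-345,40],"rot":[0,0,0.14]},
    {"grip":0.6,"linear":[-47,-395,60],"rot":[0,0,0.14]},
    {"grip":0.6,"linear":[-47,-395,66],"rot":[0,0,0.14]},
    {"grip":0.6,"linear":[-47,-395,66],"rot":[0,0,0.14]}
  ]
}}

```text
clock: 17.8
position: [481.5, -147.2, 217.0]
ee_rot: [0.0, 1.0, -0.001, -0.001]
contact_force: [-0.4, 0.5, -0.3]
gripper_width: 51.3
grasp_force: 0.0
```

```bash
cat >> roll.py <<'E'
# block/shaft measures from a roughly vertical wrist view: shaft silhouettes at world x sections, z=58
def prof(p,x,y,zc=58,half=26,step=.5):
    ys=np.arange(y-half,y+half+step,step);g=cv2.cvtColor(p['frame'],cv2.COLOR_RGB2GRAY).astype(np.float32)
    out=0
    for xx in np.linspace(x-4,x+4,9):
        q=proj(p,np.c_[np.full_like(ys,xx),ys,np.full_like(ys,zc)]).astype(np.float32)
        out=out+cv2.remap(g,q[:,:1],q[:,1:],cv2.INTER_LINEAR)[:,0]/9
    return ys,out
E
python3 - <<'E'
from roll import *
st();p=shot('wrist','w12.png')
for k,z in dict(v_mid=58,v_block=0,shaft_a=58,square=0).items():
    for r in models.tip_of(raw(p),k)[:2]: print(k,round(r['score'],2),np.round(onz(p,r['pixel'],z)))
for x in(440,470,495,545):
  for y in(-85,-210):
    ys,o=prof(p,x,y);print(x,y,[int(v) for v in o[::2]])
E
```

```text
t 17.8 pos [ 481.5 -147.2  217. ] q [ 2.0e-04  1.0e+00 -1.5e-03 -1.1e-03] F [-0.4  0.5 -0.3] w 51.3 g 0.0 j [ 0.03  0.17 -0.27  0.   -1.13 -1.6 ]
v_mid 0.73 [ 467. -147.   58.]
v_block 0.92 [ 471. -152.    0.]
shaft_a 0.98 [475. -88.  58.]
shaft_a 0.84 [ 471. -210.   58.]
square 0.69 [ 467. -148.    0.]
square 0.66 [546. 178.   0.]
440 -85 [124, 124, 124, 124, 124, 124, 124, 124, 125, 125, 118, 96, 89, 95, 105, 115, 124, 133, 140, 145, 151, 157, 163, 168, 172, 176, 179, 180, 180, 181, 181, 181, 181, 183, 183, 182, 178, 174, 170, 165, 155, 137, 126, 125, 125, 125, 126, 127, 125, 121, 121, 121, 117]
440 -210 [159, 157, 148, 124, 121, 123, 123, 123, 123, 123, 116, 112, 119, 132, 145, 155, 160, 164, 171, 178, 182, 183, 183, 183, 182, 182, 182, 182, 182, 182, 182, 180, 178, 176, 173, 168, 161, 154, 149, 139, 126, 116, 117, 121, 123, 123, 123, 122, 122, 122, 122, 122, 122]
470 -85 [111, 110, 109, 109, 110, 110, 110, 110, 111, 111, 103, 92, 92, 100, 109, 119, 130, 138, 145, 150, 155, 161, 165, 169, 172, 176, 179, 180, 181, 181, 182, 183, 184, 185, 186, 183, 178, 173, 170, 164, 151, 131, 115
[... 719 characters left out ...]
83, 183, 183, 183, 183, 182, 183, 184, 183, 180, 176, 173, 170, 163, 155, 150, 144, 134, 120, 121, 123, 124, 124, 124, 123, 123, 123, 123, 122, 122, 121]
545 -85 [108, 109, 109, 109, 109, 108, 108, 112, 117, 117, 105, 92, 92, 101, 111, 119, 129, 139, 146, 151, 156, 163, 168, 173, 177, 181, 184, 186, 187, 186, 186, 185, 185, 184, 182, 176, 173, 170, 166, 143, 119, 112, 115, 117, 118, 119, 122, 128, 136, 144, 149, 151, 153]
545 -210 [143, 140, 138, 136, 135, 135, 135, 136, 139, 142, 145, 144, 140, 138, 139, 141, 140, 140, 141, 142, 143, 142, 140, 141, 140, 139, 143, 155, 170, 180, 181, 178, 174, 170, 163, 136, 112, 106, 122, 129, 118, 102, 100, 106, 112, 116, 118, 120, 120, 119, 116, 114, 109]
```

```bash
cat >> h.py <<'E'
def tp(y,th,c,x=468,z=58,s=None,yaw=0):
    q=(R.from_rotvec([0,0,yaw])*R.from_rotvec([th,0,0])*R.from_quat([0,1,0,0])).as_quat()
    print(th,c,end=' ');to(np.array([x,y,z])+c*np.array([0,np.sin(th),-np.cos(th)]),q,s)
E
python3 - <<'E'
from h import *
tp(-85,-.5,-60);tp(-85,-.5,0);tp(-85,-.5,38)
E
```

```text
-0.5 -60 linear [ 14.3  90.5 107.8] rot [0.497 0.002 0.001]
-0.5 0 linear [ 14.4  61.8 160.6] rot [0.497 0.002 0.001]
-0.5 38 linear [ 14.5  43.7 194. ] rot [0.497 0.002 0.001]
```

Emit:
{"name": "arm_command", "arguments": {
  "rows": [
    {"grip":0.6,"linear":[7,45,30],"rot":[0.17,0,0]},
    {"grip":0.6,"linear":[14,90,70],"rot":[0.34,0,0]},
    {"grip":0.6,"linear":[14,90.5,108],"rot":[0.5,0,0]},
    {"grip":0.6,"linear":[14,76,134],"rot":[0.5,0,0]},
    {"grip":0.6,"linear":[14,62,160],"rot":[0.5,0,0]},
    {"grip":0.6,"linear":[14,62,160],"rot":[0.5,0,0]}
  ]
}}

```text
clock: 18.8
position: [466.6, -86.3, 56.9]
ee_rot: [-0.001, 0.968, -0.25, -0.002]
contact_force: [0.8, -0.4, -0.8]
gripper_width: 51.2
grasp_force: 0.0
```

Run:
```python
from h import *
st();tp(-85,-.5,38)
```

```text
t 18.8 pos [466.6 -86.3  56.9] q [-5.000e-04  9.683e-01 -2.497e-01 -1.700e-03] F [ 0.8 -0.4 -0.8] w 51.2 g 0.0 j [ 0.4   0.36 -0.82  0.72 -0.74 -2.6 ]
-0.5 38 linear [-1.5  0.7 36.4] rot [-0.005 -0.003  0.002]
```

Emit:
{"name": "arm_command", "arguments": {
  "rows": [
    {"grip":0.6,"linear":[-1,0.7,10],"rot":[0,0,0]},
    {"grip":0.6,"linear":[-1,0.7,18],"rot":[0,0,0]},
    {"grip":0.6,"linear":[-1,0.7,26],"rot":[0,0,0]},
    {"grip":0.6,"linear":[-1,0.7,26],"rot":[0,0,0]}
  ]
}}

```text
clock: 19.3
position: [468.5, -98.4, 34.3]
ee_rot: [0.0, 0.969, -0.249, -0.0]
contact_force: [-0.3, -0.3, 1.0]
gripper_width: 51.1
grasp_force: 0.0
```

Emit:
{"name": "arm_command", "arguments": {
  "rows": [
    {"grip":0.6,"linear":[0,0,5],"rot":[0,0,0]},
    {"grip":0.6,"linear":[0,0,10],"rot":[0,0,0]},
    {"grip":0.6,"linear":[0,0,10],"rot":[0,0,0]}
  ]
}}

```text
clock: 19.68
position: [468.5, -103.0, 25.5]
ee_rot: [0.0, 0.968, -0.249, -0.001]
contact_force: [0.6, -0.3, -0.1]
gripper_width: 51.4
grasp_force: 0.0
```

Emit:
{"name": "arm_command", "arguments": {
  "rows": [
    {"grip":0,"linear":[0,0,0],"rot":[0,0,0]},
    {"grip":0,"linear":[0,0,0],"rot":[0,0,0]},
    {"grip":0,"linear":[0,0,0],"rot":[0,0,0]},
    {"grip":0,"linear":[0,0,0],"rot":[0,0,0]},
    {"grip":0,"linear":[0,0,0],"rot":[0,0,0]}
  ]
}}

```text
clock: 20.3
position: [469.0, -102.8, 26.3]
ee_rot: [0.0, 0.968, -0.249, 0.0]
contact_force: [-0.5, 0.3, 5.1]
gripper_width: 28.0
grasp_force: 59.1
```

```bash
cat >> h.py <<'E'
def pivot(d,n,lift=4,c=36.4,grip=0):
    """rows turning held shaft by world Rx(+d) about the shaft axis (c behind the TCP)"""
    s=arm.read_state();A=R.from_quat(s['ee_rot']);up=A.inv().apply([0,0,1.]);ax=A.inv().apply([1.,0,0])
    rows=[[up*lift,0*ax]]
    for k in range(1,n+1):
        rv=ax*d*k/n;r=R.from_rotvec(rv);P=np.array([0,0,-c])
        rows.append([P+r.apply(-P)+up*lift,rv])
    rows+=[rows[-1],[rows[-1][0]-up*lift,rows[-1][1]]]
    print(json.dumps([dict(grip=grip,linear=[round(float(v),1) for v in a],rot=[round(float(v),3) for v in b]) for a,b in rows]))
E
python3 -c "
from h import *
pivot(1.0,7)"
```

```text
[{"grip": 0, "linear": [-0.0, -1.9, -3.5], "rot": [-0.0, 0.0, 0.0]}, {"grip": 0, "linear": [0.0, 3.3, -3.9], "rot": [-0.143, 0.0, 0.0]}, {"grip": 0, "linear": [0.0, 8.3, -5.0], "rot": [-0.286, 0.0, 0.0]}, {"grip": 0, "linear": [0.0, 13.2, -6.8], "rot": [-0.429, 0.0, 0.0]}, {"grip": 0, "linear": [0.0, 17.8, -9.3], "rot": [-0.571, 0.0, 0.0]}, {"grip": 0, "linear": [0.0, 21.9, -12.4], "rot": [-0.714, 0.0, 0.0]}, {"grip": 0, "linear": [0.0, 25.6, -16.1], "rot": [-0.857, 0.0, 0.0]}, {"grip": 0, "linear": [0.0, 28.7, -20.2], "rot": [-1.0, 0.0, 0.0]}, {"grip": 0, "linear": [0.0, 28.7, -20.2], "rot": [-1.0, 0.0, 0.0]}, {"grip": 0, "linear": [0.0, 30.6, -16.7], "rot": [-1.0, 0.0, 0.0]}]
```

Emit:
{"name": "arm_command", "arguments": {
  "rows": [
    {"grip":0,"linear":[0,-1.9,-3.5],"rot":[0,0,0]},
    {"grip":0,"linear":[0,3.3,-3.9],"rot":[-0.14,0,0]},
    {"grip":0,"linear":[0,8.3,-5],"rot":[-0.285,0,0]},
    {"grip":0,"linear":[0,13.2,-6.8],"rot":[-0.43,0,0]},
    {"grip":0,"linear":[0,17.8,-9.3],"rot":[-0.57,0,0]},
    {"grip":0,"linear":[0,21.9,-12.4],"rot":[-0.715,0,0]},
    {"grip":0,"linear":[0,25.6,-16.1],"rot":[-0.857,0,0]},
    {"grip":0,"linear":[0,28.7,-20.2],"rot":[-1.0,0,0]},
    {"grip":0,"linear":[0,28.7,-20.2],"rot":[-1.0,0,0]},
    {"grip":0,"linear":[0,30.6,-16.7],"rot":[-1.0,0,0]}
  ]
}}

```text
clock: 21.55
position: [468.8, -68.0, 26.0]
ee_rot: [-0.0, 0.97, 0.245, -0.0]
contact_force: [-4.7, -5.3, 21.4]
gripper_width: 28.3
grasp_force: 62.3
```

Emit:
{"name": "arm_command", "arguments": {
  "rows": [
    {"grip":0,"linear":[0,0,0],"rot":[0,0,0]},
    {"grip":0.6,"linear":[0,0,0],"rot":[0,0,0]},
    {"grip":0.6,"linear":[0,0,0],"rot":[0,0,0]},
    {"grip":0.6,"linear":[0,0,0],"rot":[0,0,0]}
  ]
}}

```text
clock: 22.05
position: [468.8, -67.1, 25.7]
ee_rot: [-0.0, 0.969, 0.246, -0.0]
contact_force: [-0.8, 0.4, 0.3]
gripper_width: 51.3
grasp_force: 0.0
```

```bash
python3 -c "
from h import *
st();tp(-85,.5,0);tp(-85,.5,-60);tp(-85,-.5,-60);tp(-85,-.5,0)"
```

```text
t 22.05 pos [468.8 -67.1  25.7] q [-3.000e-04  9.693e-01  2.460e-01 -1.000e-04] F [-0.8  0.4  0.3] w 51.3 g 0.0 j [-0.18  0.47 -0.29 -0.59 -0.99 -1.01]
0.5 0 linear [  0.8  -0.3 -37. ] rot [-0.003 -0.     0.001]
0.5 -60 linear [  0.9  -0.5 -97. ] rot [-0.003 -0.     0.001]
-0.5 -60 linear [  0.8  50.1 -69.5] rot [ 0.997 -0.     0.001]
-0.5 0 linear [  0.8  -0.3 -37. ] rot [ 0.997 -0.     0.001]
```

Emit:
{"name": "arm_command", "arguments": {
  "rows": [
    {"grip":0.6,"linear":[0,0,-35],"rot":[0,0,0]},
    {"grip":0.6,"linear":[0,0,-85],"rot":[0,0,0]},
    {"grip":0.6,"linear":[0,12,-92],"rot":[0.18,0,0]},
    {"grip":0.6,"linear":[0,24,-88],"rot":[0.36,0,0]},
    {"grip":0.6,"linear":[0,34,-84],"rot":[0.54,0,0]},
    {"grip":0.6,"linear":[0,42,-78],"rot":[0.72,0,0]},
    {"grip":0.6,"linear":[0,48,-73],"rot":[0.9,0,0]},
    {"grip":0.6,"linear":[0,50,-69.5],"rot":[1.0,0,0]},
    {"grip":0.6,"linear":[0,25,-53],"rot":[1.0,0,0]},
    {"grip":0.6,"linear":[0,-0.3,-37],"rot":[1.0,0,0]}
  ]
}}

```text
clock: 23.3
position: [469.3, -84.7, 57.3]
ee_rot: [-0.001, 0.969, -0.249, 0.001]
contact_force: [-0.2, -0.3, -0.4]
gripper_width: 51.5
grasp_force: 0.0
```

Emit:
{"name": "arm_command", "arguments": {
  "rows": [
    {"grip":0.6,"linear":[0,0,12],"rot":[0,0,0]},
    {"grip":0.6,"linear":[0,0,24],"rot":[0,0,0]},
    {"grip":0.6,"linear":[0,0,36],"rot":[0,0,0]},
    {"grip":0.6,"linear":[0,0,36.5],"rot":[0,0,0]},
    {"grip":0,"linear":[0,0,36.5],"rot":[0,0,0]},
    {"grip":0,"linear":[0,0,36.5],"rot":[0,0,0]},
    {"grip":0,"linear":[0,0,36.5],"rot":[0,0,0]},
    {"grip":0,"linear":[0,0,36.5],"rot":[0,0,0]},
    {"grip":0,"linear":[0,0,36.5],"rot":[0,0,0]}
  ]
}}

```text
clock: 24.42
position: [469.5, -102.7, 26.6]
ee_rot: [-0.0, 0.969, -0.249, 0.001]
contact_force: [-1.9, 4.2, 6.0]
gripper_width: 28.4
grasp_force: 59.2
```

```bash
python3 -c "
from h import *
st();pivot(1.0,7)"
```

```text
t 24.43 pos [ 469.5 -102.7   26.6] q [-2.000e-04  9.686e-01 -2.487e-01  8.000e-04] F [-1.9  4.2  6. ] w 28.4 g 59.2 j [ 0.33  0.41 -0.87  0.86 -0.65 -2.69]
[{"grip": 0, "linear": [-0.0, -1.9, -3.5], "rot": [-0.0, 0.0, 0.0]}, {"grip": 0, "linear": [-0.0, 3.3, -3.9], "rot": [-0.143, 0.0, 0.0]}, {"grip": 0, "linear": [-0.0, 8.3, -5.0], "rot": [-0.286, 0.0, 0.0]}, {"grip": 0, "linear": [-0.0, 13.2, -6.8], "rot": [-0.429, 0.0, 0.001]}, {"grip": 0, "linear": [-0.0, 17.8, -9.3], "rot": [-0.571, 0.0, 0.001]}, {"grip": 0, "linear": [-0.0, 21.9, -12.4], "rot": [-0.714, 0.0, 0.001]}, {"grip": 0, "linear": [-0.0, 25.6, -16.1], "rot": [-0.857, 0.0, 0.001]}, {"grip": 0, "linear": [-0.0, 28.7, -20.2], "rot": [-1.0, 0.0, 0.002]}, {"grip": 0, "linear": [-0.0, 28.7, -20.2], "rot": [-1.0, 0.0, 0.002]}, {"grip": 0, "linear": [-0.0, 30.6, -16.7], "rot": [-1.0, 0.0, 0.002]}]
```

Emit:
{"name": "arm_command", "arguments": {
  "rows": [
    {"grip":0,"linear":[0,-1.9,-3.5],"rot":[0,0,0]},
    {"grip":0,"linear":[0,3.3,-3.9],"rot":[-0.14,0,0]},
    {"grip":0,"linear":[0,8.3,-5],"rot":[-0.285,0,0]},
    {"grip":0,"linear":[0,13.2,-6.8],"rot":[-0.43,0,0]},
    {"grip":0,"linear":[0,17.8,-9.3],"rot":[-0.57,0,0]},
    {"grip":0,"linear":[0,21.9,-12.4],"rot":[-0.715,0,0]},
    {"grip":0,"linear":[0,25.6,-16.1],"rot":[-0.857,0,0]},
    {"grip":0,"linear":[0,28.7,-20.2],"rot":[-1.0,0,0]},
    {"grip":0,"linear":[0,28.7,-20.2],"rot":[-1.0,0,0]},
    {"grip":0,"linear":[0,30,-17.8],"rot":[-1.0,0,0]}
  ]
}}

```text
clock: 25.68
position: [468.2, -68.4, 26.8]
ee_rot: [0.0, 0.969, 0.245, -0.001]
contact_force: [-1.3, -0.7, 0.1]
gripper_width: 28.3
grasp_force: 59.9
```

Emit:
{"name": "arm_command", "arguments": {
  "rows": [
    {"grip":0,"linear":[0,0,0],"rot":[0,0,0]},
    {"grip":0.6,"linear":[0,0,0],"rot":[0,0,0]},
    {"grip":0.6,"linear":[0,0,0],"rot":[0,0,0]},
    {"grip":0.6,"linear":[0,0,0],"rot":[0,0,0]},
    {"grip":0.6,"linear":[0,0,-40],"rot":[0,0,0]},
    {"grip":0.6,"linear":[0,0,-90],"rot":[0,0,0]},
    {"grip":0.6,"linear":[0,0,-90],"rot":[0,0,0]}
  ]
}}

```text
clock: 26.55
position: [471.3, -113.2, 109.6]
ee_rot: [-0.0, 0.97, 0.244, 0.004]
contact_force: [-0.7, -0.1, -0.1]
gripper_width: 51.2
grasp_force: 0.0
```

```bash
python3 -c "
from h import *
st();tp(-210,0.0,-60);tp(-210,0.0,0);to((481,-86,200))"
```

```text
t 26.55 pos [ 471.3 -113.2  109.6] q [-4.000e-04  9.697e-01  2.444e-01  4.000e-03] F [-0.7 -0.1 -0.1] w 51.2 g 0.0 j [-0.25  0.38 -0.19 -0.52 -1.18 -1.07]
0.0 -60 linear [  3.1 -81.2 -53.3] rot [0.494 0.008 0.001]
0.0 0 linear [   3.6 -109.7   -0.4] rot [0.494 0.008 0.001]
linear [-10.4  66.8 -66.6] rot [0.494 0.008 0.001]
```

Emit:
{"name": "arm_command", "arguments": {
  "rows": [
    {"grip":0.6,"linear":[-3,10,-50],"rot":[0.15,0,0]},
    {"grip":0.6,"linear":[-7,40,-65],"rot":[0.3,0,0]},
    {"grip":0.6,"linear":[-10,67,-67],"rot":[0.49,0,0]},
    {"grip":0.6,"linear":[-10,67,-67],"rot":[0.49,0,0]},
    {"grip":0.6,"linear":[-10,67,-67],"rot":[0.49,0,0]}
  ]
}}

```text
clock: 27.18
position: [478.2, -83.4, 196.4]
ee_rot: [-0.001, 1.0, 0.004, -0.001]
contact_force: [1.0, -0.9, -0.3]
gripper_width: 51.0
grasp_force: 0.0
```

Run:
```python
from roll import *
st();p=shot('wrist','w13.png')
for x in(440,490,530,540,550):
    ys,o=prof(p,x,-85,half=20);print(x,[int(v) for v in o[::2]])
    ys,o=prof(p,x,-85,half=20,zc=67);print(x,[int(v) for v in o[::2]])
```

```text
t 27.18 pos [478.2 -83.4 196.4] q [-8.0e-04  1.0e+00  4.2e-03 -9.0e-04] F [ 1.  -0.9 -0.3] w 51.0 g 0.0 j [ 0.16  0.16 -0.34 -0.01 -1.08 -1.72]
440 [122, 123, 122, 119, 107, 101, 109, 120, 130, 140, 148, 154, 161, 170, 177, 177, 176, 180, 184, 188, 188, 186, 183, 183, 185, 185, 181, 176, 171, 166, 161, 153, 145, 133, 124, 122, 123, 124, 125, 125, 124]
440 [118, 119, 119, 118, 112, 98, 104, 116, 127, 137, 146, 153, 159, 168, 176, 177, 176, 180, 184, 188, 188, 186, 183, 184, 185, 184, 180, 175, 170, 165, 158, 151, 141, 127, 120, 119, 121, 122, 121, 121, 120]
490 [88, 88, 88, 89, 93, 103, 117, 129, 139, 148, 153, 159, 167, 173, 176, 177, 179, 184, 189, 190, 188, 185, 183, 183, 185, 184, 179, 174, 169, 164, 157, 150, 141, 128, 107, 97, 96, 97, 97, 97, 97]
490 [95, 94, 93, 93, 93, 99, 112, 125, 136, 145, 152, 158, 166, 172, 176, 177, 179, 184, 188, 190, 188, 185, 182, 183, 185, 183, 178, 172, 167, 162, 155, 147, 136, 122, 109, 106, 107, 107, 107, 107, 107]
530 [114, 115, 115, 106, 110, 149, 179, 181, 178, 178, 179, 178, 182, 183, 182, 179, 179, 180, 182, 184, 185, 184, 183, 181, 179, 182,
[... 419 characters left out ...]
, 182, 182, 181, 182, 176, 160, 140, 126, 119, 118, 120, 123, 125, 125, 124]
540 [92, 96, 101, 101, 102, 130, 174, 182, 179, 178, 179, 178, 181, 182, 181, 178, 179, 179, 181, 184, 185, 185, 184, 181, 180, 181, 182, 181, 181, 182, 173, 152, 134, 120, 116, 119, 127, 135, 139, 135, 128]
550 [104, 101, 98, 93, 104, 158, 179, 180, 178, 178, 179, 179, 181, 182, 180, 178, 178, 179, 181, 184, 185, 185, 184, 182, 179, 180, 182, 181, 181, 182, 175, 158, 140, 127, 121, 121, 125, 133, 141, 141, 137]
550 [104, 103, 101, 97, 99, 135, 174, 181, 179, 178, 179, 178, 180, 182, 181, 179, 178, 179, 181, 184, 185, 185, 184, 182, 179, 180, 181, 181, 181, 182, 171, 150, 133, 129, 130, 131, 133, 136, 138, 140, 142]
```

```bash
python3 -c "
from h import *
tp(-85.5,0.07,-10);tp(-85.5,0.07,36.5)"
```

```text
0.07 -10 linear [ 10.1  -2.7 128.3] rot [-0.062 -0.002 -0.001]
0.07 36.5 linear [1.000e+01 1.000e-01 1.747e+02] rot [-0.062 -0.002 -0.001]
```

Emit:
{"name": "arm_command", "arguments": {
  "rows": [
    {"grip":0.6,"linear":[10,-2.7,60],"rot":[-0.06,0,0]},
    {"grip":0.6,"linear":[10,-2.7,115],"rot":[-0.06,0,0]},
    {"grip":0.6,"linear":[10,-2,145],"rot":[-0.06,0,0]},
    {"grip":0.6,"linear":[10,0,174.5],"rot":[-0.06,0,0]},
    {"grip":0.6,"linear":[10,0,174.5],"rot":[-0.06,0,0]},
    {"grip":0,"linear":[10,0,174.5],"rot":[-0.06,0,0]},
    {"grip":0,"linear":[10,0,174.5],"rot":[-0.06,0,0]},
    {"grip":0,"linear":[10,0,174.5],"rot":[-0.06,0,0]},
    {"grip":0,"linear":[10,0,174.5],"rot":[-0.06,0,0]},
    {"grip":0,"linear":[10,0,174.5],"rot":[-0.06,0,0]}
  ]
}}

```text
clock: 28.48
position: [469.8, -83.7, 23.8]
ee_rot: [-0.0, 0.999, 0.033, 0.001]
contact_force: [-1.1, -5.6, 6.4]
gripper_width: 28.3
grasp_force: 59.7
```

```bash
python3 -c "
from h import *
st();pivot(-.14,2)"
```

```text
t 28.48 pos [469.8 -83.7  23.8] q [-2.000e-04  9.995e-01  3.310e-02  1.100e-03] F [-1.1 -5.6  6.4] w 28.3 g 59.7 j [ 0.12  0.38 -0.53 -0.11 -0.66 -1.6 ]
[{"grip": 0, "linear": [-0.0, 0.3, -4.0], "rot": [-0.0, -0.0, 0.0]}, {"grip": 0, "linear": [-0.0, -2.3, -4.1], "rot": [0.07, 0.0, -0.0]}, {"grip": 0, "linear": [-0.0, -4.8, -4.3], "rot": [0.14, 0.0, -0.0]}, {"grip": 0, "linear": [-0.0, -4.8, -4.3], "rot": [0.14, 0.0, -0.0]}, {"grip": 0, "linear": [0.0, -5.1, -0.4], "rot": [0.14, 0.0, -0.0]}]
```

Emit:
{"name": "arm_command", "arguments": {
  "rows": [
    {"grip":0,"linear":[0,0.3,-4],"rot":[0,0,0]},
    {"grip":0,"linear":[0,-2.3,-4.1],"rot":[0.07,0,0]},
    {"grip":0,"linear":[0,-4.8,-4.3],"rot":[0.14,0,0]},
    {"grip":0,"linear":[0,-4.8,-4.3],"rot":[0.14,0,0]},
    {"grip":0,"linear":[0,-5,-1.2],"rot":[0.14,0,0]},
    {"grip":0,"linear":[0,-5,-1.2],"rot":[0.14,0,0]},
    {"grip":0.6,"linear":[0,-5,-1.2],"rot":[0.14,0,0]},
    {"grip":0.6,"linear":[0,-5,-1.2],"rot":[0.14,0,0]},
    {"grip":0.6,"linear":[0,-5,-1.2],"rot":[0.14,0,0]},
    {"grip":0.6,"linear":[0,-1,-30],"rot":[0.14,0,0]}
  ]
}}

```text
clock: 29.72
position: [467.1, -86.5, 51.1]
ee_rot: [0.0, 0.999, -0.037, -0.003]
contact_force: [0.8, 0.1, 0.1]
gripper_width: 51.0
grasp_force: 0.0
```

```bash
python3 -c "
from h import *
st();to((478,-85,195));tp(-210,0.3,-20)"
```

```text
t 29.73 pos [467.1 -86.5  51.1] q [ 3.000e-04  9.993e-01 -3.690e-02 -2.800e-03] F [0.8 0.1 0.1] w 51.0 g 0.0 j [ 0.21  0.32 -0.61  0.11 -0.67 -1.87]
linear [ -10.1   -9.1 -143.7] rot [-0.074 -0.006 -0.001]
0.3 -20 linear [  -0.9 -131.   -16.4] rot [-0.374 -0.005 -0.001]
```

Emit:
{"name": "arm_command", "arguments": {
  "rows": [
    {"grip":0.6,"linear":[0,0,-50],"rot":[0,0,0]},
    {"grip":0.6,"linear":[-5,-5,-100],"rot":[-0.04,0,0]},
    {"grip":0.6,"linear":[-10,-9,-144],"rot":[-0.074,0,0]},
    {"grip":0.6,"linear":[-10,-9,-144],"rot":[-0.074,0,0]},
    {"grip":0.6,"linear":[-10,-9,-144],"rot":[-0.074,0,0]}
  ]
}}

```text
clock: 30.35
position: [478.2, -84.6, 196.1]
ee_rot: [0.0, 1.0, 0.001, -0.001]
contact_force: [-0.5, -0.0, -1.3]
gripper_width: 51.2
grasp_force: 0.0
```

```bash
cat >> roll.py <<'E'
def show(p,y,xs=(440,490,535,550)):
    for x in xs:
        ys,o=prof(p,x,y,half=19,zc=67 if x>515 else 58)
        print(x,ys[0],[int(v) for v in o[4:-4:1]][:26:1],'|',[int(v) for v in o[-30:-2]])
E
python3 - <<'E'
from roll import *
st();p=shot('wrist','w14.png');show(p,-86)
E
```

```text
t 30.35 pos [478.2 -84.6 196.1] q [ 4.e-04  1.e+00  7.e-04 -6.e-04] F [-0.5 -0.  -1.3] w 51.2 g 0.0 j [ 0.16  0.16 -0.34 -0.   -1.07 -1.73]
440 -105.0 [122, 121, 114, 106, 101, 97, 103, 109, 115, 121, 125, 130, 133, 137, 142, 146, 151, 155, 158, 161, 163, 166, 169, 173, 176, 180] | [183, 184, 184, 185, 185, 183, 181, 178, 174, 171, 167, 165, 161, 158, 154, 150, 146, 140, 134, 127, 121, 122, 122, 123, 123, 124, 124, 124]
490 -105.0 [88, 87, 88, 92, 97, 104, 111, 118, 124, 128, 133, 138, 143, 147, 151, 154, 158, 160, 162, 165, 168, 171, 174, 177, 180, 182] | [181, 182, 183, 183, 183, 181, 178, 175, 171, 168, 164, 161, 158, 155, 150, 146, 141, 135, 126, 118, 110, 102, 100, 98, 98, 98, 98, 98]
535 -105.0 [111, 112, 105, 98, 97, 97, 116, 138, 157, 175, 181, 182, 182, 180, 179, 179, 180, 180, 180, 180, 180, 182, 183, 184, 184, 183] | [183, 181, 180, 181, 182, 183, 183, 183, 183, 183, 182, 183, 184, 182, 171, 160, 144, 130, 126, 122, 122, 122, 121, 120, 120, 121, 122, 123]
550 -105.0 [101, 99, 96, 94, 94, 100, 120, 141, 162, 181, 183, 184, 182, 180, 180, 180, 180, 180, 181, 180, 181, 182, 183, 183, 183, 183] | [183, 182, 180, 180, 181, 182, 182, 182, 182, 182, 183, 183, 184, 185, 170, 155, 142, 130, 130, 133, 134, 134, 134, 133, 132, 133, 134, 135]
```

Emit:
{"name": "arm_command", "arguments": {
  "rows": [
    {"grip":0.6,"linear":[0,-60,0],"rot":[0,0,0]},
    {"grip":0.6,"linear":[0,-115,0],"rot":[0,0,0]},
    {"grip":0.6,"linear":[0,-126,0],"rot":[0,0,0]},
    {"grip":0.6,"linear":[0,-126,0],"rot":[0,0,0]},
    {"grip":0.6,"linear":[0,-126,0],"rot":[0,0,0]}
  ]
}}

```text
clock: 31.02
position: [478.6, -209.6, 196.1]
ee_rot: [-0.0, 1.0, 0.001, -0.001]
contact_force: [-0.2, -0.1, 0.4]
gripper_width: 51.4
grasp_force: 0.0
```

Run:
```python
from roll import *
st();p=shot('wrist','w15.png')
for x in(440,490,535,550):
    ys,o=prof(p,x,-210,half=20,zc=70 if x>515 else 58);print(x,[int(v) for v in o[::2]])
to((468,-210,60),(R.from_rotvec([.32,0,0])*R.from_quat([0,1,0,0])).as_quat())
tp(-210,.32,-10);tp(-210,.32,36.5)
```

```text
t 31.02 pos [ 478.6 -209.6  196.1] q [-5.e-04  1.e+00  7.e-04 -6.e-04] F [-0.2 -0.1  0.4] w 51.4 g 0.0 j [-0.1   0.22 -0.26 -0.   -1.09 -1.47]
440 [125, 125, 125, 126, 115, 103, 108, 121, 131, 141, 153, 161, 165, 169, 176, 184, 188, 190, 190, 189, 189, 189, 189, 188, 188, 188, 188, 186, 183, 181, 177, 170, 162, 151, 135, 125, 124, 125, 125, 125, 125]
490 [99, 98, 97, 95, 95, 103, 117, 130, 139, 151, 161, 166, 169, 172, 180, 187, 190, 190, 190, 189, 189, 190, 189, 188, 189, 188, 187, 184, 181, 179, 174, 165, 157, 146, 126, 105, 100, 100, 100, 100, 100]
535 [125, 127, 132, 137, 143, 146, 145, 143, 144, 146, 146, 144, 144, 146, 148, 148, 148, 145, 146, 147, 146, 144, 148, 159, 177, 187, 186, 181, 178, 170, 138, 109, 125, 130, 130, 128, 125, 120, 118, 119, 120]
550 [157, 154, 151, 148, 146, 145, 144, 143, 144, 146, 146, 144, 144, 145, 147, 149, 148, 145, 145, 146, 145, 144, 148, 162, 178, 189, 187, 182, 178, 171, 141, 126, 137, 129, 124, 126, 130, 135, 139, 144, 149]
linear [ 10.7  -0.6 136.4] rot [-0.319 -0.001  0.001]
0.32 -10 linear [ 10.7  -3.8 128.9] rot [-0.319 -0.001  0.001]
0.32 36.5 linear [ 10.6  10.8 173. ] rot [-0.319 -0.001  0.001]
```

Emit:
{"name": "arm_command", "arguments": {
  "rows": [
    {"grip":0.6,"linear":[5,-2,60],"rot":[-0.16,0,0]},
    {"grip":0.6,"linear":[10.5,-3.8,115],"rot":[-0.32,0,0]},
    {"grip":0.6,"linear":[10.5,-3.8,129],"rot":[-0.32,0,0]},
    {"grip":0.6,"linear":[10.5,3,150],"rot":[-0.32,0,0]},
    {"grip":0.6,"linear":[10.5,10.8,173],"rot":[-0.32,0,0]},
    {"grip":0.6,"linear":[10.5,10.8,173],"rot":[-0.32,0,0]},
    {"grip":0,"linear":[10.5,10.8,173],"rot":[-0.32,0,0]},
    {"grip":0,"linear":[10.5,10.8,173],"rot":[-0.32,0,0]},
    {"grip":0,"linear":[10.5,10.8,173],"rot":[-0.32,0,0]},
    {"grip":0,"linear":[10.5,10.8,173],"rot":[-0.32,0,0]}
  ]
}}

```text
clock: 32.33
position: [469.6, -199.4, 25.8]
ee_rot: [-0.0, 0.987, 0.16, 0.002]
contact_force: [0.5, 3.3, 6.4]
gripper_width: 28.1
grasp_force: 59.2
```

```bash
python3 -c "
from h import *
st();pivot(-.68,5)"
```

```text
t 32.33 pos [ 469.6 -199.4   25.8] q [-4.000e-04  9.872e-01  1.597e-01  1.600e-03] F [0.5 3.3 6.4] w 28.1 g 59.2 j [-0.3   0.49 -0.25 -0.38 -0.96 -1.03]
[{"grip": 0, "linear": [-0.0, 1.3, -3.8], "rot": [-0.0, -0.0, 0.0]}, {"grip": 0, "linear": [-0.0, -3.7, -4.1], "rot": [0.136, 0.0, -0.0]}, {"grip": 0, "linear": [-0.0, -8.5, -5.1], "rot": [0.272, 0.0, -0.001]}, {"grip": 0, "linear": [-0.0, -13.2, -6.8], "rot": [0.408, 0.001, -0.001]}, {"grip": 0, "linear": [-0.0, -17.6, -9.1], "rot": [0.544, 0.001, -0.002]}, {"grip": 0, "linear": [-0.0, -21.6, -11.9], "rot": [0.68, 0.001, -0.002]}, {"grip": 0, "linear": [-0.0, -21.6, -11.9], "rot": [0.68, 0.001, -0.002]}, {"grip": 0, "linear": [0.0, -22.9, -8.1], "rot": [0.68, 0.001, -0.002]}]
```

Emit:
{"name": "arm_command", "arguments": {
  "rows": [
    {"grip":0,"linear":[0,1.3,-3.8],"rot":[0,0,0]},
    {"grip":0,"linear":[0,-3.7,-4.1],"rot":[0.136,0,0]},
    {"grip":0,"linear":[0,-8.5,-5.1],"rot":[0.272,0,0]},
    {"grip":0,"linear":[0,-13.2,-6.8],"rot":[0.408,0,0]},
    {"grip":0,"linear":[0,-17.6,-9.1],"rot":[0.544,0,0]},
    {"grip":0,"linear":[0,-21.6,-11.9],"rot":[0.68,0,0]},
    {"grip":0,"linear":[0,-21.6,-11.9],"rot":[0.68,0,0]},
    {"grip":0,"linear":[0,-22.6,-9],"rot":[0.68,0,0]},
    {"grip":0,"linear":[0,-22.6,-9],"rot":[0.68,0,0]}
  ]
}}

```text
clock: 33.45
position: [468.2, -224.4, 26.1]
ee_rot: [0.001, 0.984, -0.179, 0.0]
contact_force: [-5.0, 5.0, 7.6]
gripper_width: 27.9
grasp_force: 61.4
```

Emit:
{"name": "arm_command", "arguments": {
  "rows": [
    {"grip":0.6,"linear":[0,0,0],"rot":[0,0,0]},
    {"grip":0.6,"linear":[0,0,0],"rot":[0,0,0]},
    {"grip":0.6,"linear":[0,0,0],"rot":[0,0,0]},
    {"grip":0.6,"linear":[0,0,-40],"rot":[0,0,0]},
    {"grip":0.6,"linear":[0,0,-90],"rot":[0,0,0]},
    {"grip":0.6,"linear":[0,0,-90],"rot":[0,0,0]}
  ]
}}

```text
clock: 34.2
position: [472.0, -190.8, 112.7]
ee_rot: [-0.0, 0.984, -0.178, 0.005]
contact_force: [-0.2, 0.6, -0.8]
gripper_width: 51.4
grasp_force: 0.0
```

```bash
python3 -c "
from h import *
st();to((478.5,-210,196))"
```

```text
t 34.2 pos [ 472.  -190.8  112.7] q [-3.000e-04  9.840e-01 -1.779e-01  4.600e-03] F [-0.2  0.6 -0.8] w 51.4 g 0.0 j [ 0.13  0.25 -0.69  0.55 -0.74 -2.12]
linear [ -7.2 -47.2 -71.2] rot [-0.358  0.009  0.001]
```

Emit:
{"name": "arm_command", "arguments": {
  "rows": [
    {"grip":0.6,"linear":[0,-10,-40],"rot":[-0.12,0,0]},
    {"grip":0.6,"linear":[-4,-30,-60],"rot":[-0.24,0,0]},
    {"grip":0.6,"linear":[-7,-47,-71],"rot":[-0.358,0.009,0]},
    {"grip":0.6,"linear":[-7,-47,-71],"rot":[-0.358,0.009,0]},
    {"grip":0.6,"linear":[-7,-47,-71],"rot":[-0.358,0.009,0]}
  ]
}}

```text
clock: 34.83
position: [474.0, -211.5, 190.7]
ee_rot: [0.002, 1.0, -0.001, -0.006]
contact_force: [0.0, -0.3, -0.7]
gripper_width: 51.2
grasp_force: 0.0
```

Run:
```python
from roll import *
st();p=shot('wrist','w16.png')
for x in(440,490,535,550):
    ys,o=prof(p,x,-210,half=20,zc=67 if x>515 else 58);print(x,[int(v) for v in o[::2]])
```

```text
t 34.83 pos [ 474.  -211.5  190.7] q [ 1.5e-03  1.0e+00 -6.0e-04 -6.1e-03] F [ 0.  -0.3 -0.7] w 51.2 g 0.0 j [-0.11  0.23 -0.27  0.   -1.09 -1.47]
440 [124, 123, 116, 106, 109, 120, 130, 140, 151, 159, 165, 172, 181, 188, 188, 186, 189, 194, 197, 198, 195, 193, 193, 195, 193, 189, 183, 178, 172, 166, 159, 148, 135, 123, 122, 123, 124, 124, 124, 124, 124]
490 [98, 97, 98, 106, 119, 131, 142, 152, 160, 165, 172, 180, 186, 189, 186, 188, 195, 199, 200, 197, 194, 191, 193, 195, 191, 185, 179, 174, 168, 161, 152, 140, 122, 108, 103, 104, 104, 103, 102, 101, 100]
535 [127, 126, 110, 128, 170, 190, 190, 188, 188, 188, 190, 192, 192, 190, 188, 189, 190, 194, 195, 194, 193, 192, 188, 190, 192, 192, 191, 192, 186, 166, 143, 132, 132, 133, 132, 131, 127, 123, 120, 120, 122]
550 [160, 155, 117, 132, 177, 191, 189, 188, 188, 188, 190, 191, 191, 190, 188, 188, 190, 193, 195, 195, 194, 192, 189, 190, 191, 191, 191, 192, 184, 163, 138, 122, 119, 121, 124, 127, 131, 136, 141, 146, 150]
```

Run:
```python
from h import *
for y,f in((-212,.75),(-86,.75),(-86,-.75),(-212,-.75)):tp(y,f,-170,x=480)
```

```text
0.75 -170 linear [  -6.5 -116.8    8.3] rot [-0.751 -0.011 -0.007]
0.75 -170 linear [-6.2  9.2  8.1] rot [-0.751 -0.011 -0.007]
-0.75 -170 linear [ -5.8 240.9   7.9] rot [ 0.749 -0.013  0.003]
-0.75 -170 linear [ -6.  114.9   8. ] rot [ 0.749 -0.013  0.003]
```

Emit:
{"name": "arm_command", "arguments": {
  "rows": [
    {"grip":0.6,"linear":[-3,-30,0],"rot":[-0.18,0,0]},
    {"grip":0.6,"linear":[-6,-60,0],"rot":[-0.36,0,0]},
    {"grip":0.6,"linear":[-6,-90,4],"rot":[-0.54,-0.01,0]},
    {"grip":0.6,"linear":[-6,-110,8],"rot":[-0.7,-0.01,-0.007]},
    {"grip":0.6,"linear":[-6,-117,8],"rot":[-0.75,-0.01,-0.007]},
    {"grip":0.6,"linear":[-6,-117,8],"rot":[-0.75,-0.01,-0.007]},
    {"grip":0.6,"linear":[-6,-117,8],"rot":[-0.75,-0.01,-0.007]}
  ]
}}

```text
clock: 35.75
position: [481.2, -326.9, 184.4]
ee_rot: [-0.002, 0.931, 0.366, 0.0]
contact_force: [-0.1, 1.0, 0.7]
gripper_width: 51.3
grasp_force: 0.0
```

```bash
cat >> roll.py <<'E'
def uprof(p,x,y,zc=58,half=20,w=4):
    C=np.linalg.inv(p['E'])[:3,3];v=np.array([C[1]-y,C[2]-zc]);psi=np.arctan2(v[0],v[1])
    us=np.arange(-half,half+.5,.5);g=cv2.cvtColor(p['frame'],cv2.COLOR_RGB2GRAY).astype(np.float32);o=0
    for xx in np.linspace(x-w,x+w,9):
        q=proj(p,np.c_[np.full_like(us,xx),y+us*np.cos(psi),zc-us*np.sin(psi)]).astype(np.float32)
        o=o+cv2.remap(g,q[:,:1],q[:,1:],cv2.INTER_LINEAR)[:,0]/9
    return np.degrees(psi),us,o
def rep(p,ys,xs=(460,495,535,550)):
    for y in ys:
        for x in xs:
            psi,us,o=uprof(p,x,y);print(y,x,'psi %.1f'%psi,[int(v) for v in o[4:-4]])
E
python3 - <<'E'
from roll import *
st();p=shot('wrist','w17.png');rep(p,(-212,-86))
E
```

```text
t 35.75 pos [ 481.2 -326.9  184.4] q [-1.700e-03  9.308e-01  3.655e-01  3.000e-04] F [-0.1  1.   0.7] w 51.3 g 0.0 j [-0.66  0.63  0.36 -0.58 -1.78 -0.88]
-212 460 psi -42.5 [124, 125, 125, 126, 125, 124, 121, 108, 95, 92, 89, 92, 96, 99, 101, 102, 103, 105, 106, 107, 109, 110, 113, 116, 119, 122, 125, 127, 130, 134, 138, 141, 145, 149, 152, 156, 161, 166, 171, 176, 179, 181, 183, 184, 186, 189, 192, 197, 202, 207, 211, 213, 213, 212, 211, 210, 211, 213, 214, 215, 215, 213, 212, 210, 209, 201, 193, 175, 152, 136, 127, 121, 122]
-212 495 psi -42.5 [101, 101, 101, 101, 100, 100, 95, 90, 89, 90, 92, 96, 100, 102, 104, 105, 106, 107, 108, 109, 111, 113, 117, 120, 123, 126, 129, 131, 134, 137, 141, 145, 149, 153, 158, 163, 167, 171, 174, 177, 180, 182, 184, 187, 190, 194, 198, 202, 206, 209, 212, 214, 213, 212, 212, 213, 214, 215, 216, 215, 213, 211, 208, 205, 203, 199, 190, 180, 175, 172, 171, 171, 172]
-212 535 psi -42.5 [171, 170, 169, 163, 157, 140, 119, 104, 96, 88, 92, 95, 97, 99, 101, 103, 105, 106, 108, 109, 110, 111, 113, 115, 128, 144, 161, 181, 200, 205, 209, 210, 208, 207, 207
[... 1362 characters left out ...]
, 102, 91, 88, 88, 88, 89, 91, 93, 95, 97, 99, 100, 101, 102, 103, 104, 105, 107, 108, 109, 111, 113, 115, 117, 120, 126, 136, 146, 160, 175, 190, 196, 200, 203, 204, 204, 204, 205, 206, 206, 206, 205, 205, 205, 206, 206, 207, 208, 208, 207, 207, 207, 207, 207, 205, 201, 195, 187, 177, 171, 170, 169, 170, 174, 177, 178, 177]
-86 550 psi -54.9 [170, 166, 162, 155, 137, 119, 104, 96, 89, 85, 87, 89, 92, 94, 96, 97, 99, 101, 102, 103, 104, 104, 105, 106, 108, 109, 111, 113, 115, 117, 122, 128, 135, 148, 162, 176, 186, 196, 203, 204, 204, 205, 205, 205, 205, 205, 205, 205, 205, 205, 205, 207, 208, 208, 208, 207, 207, 207, 207, 206, 204, 199, 185, 172, 163, 163, 163, 168, 175, 182, 185, 184, 183]
```

Run:
```python
from h import *
tp(-86,-.75,-170,x=480)
```

```text
-0.75 -170 linear [2.000e-01 2.597e+02 2.445e+02] rot [1.498 0.003 0.004]
```

Emit:
{"name": "arm_command", "arguments": {
  "rows": [
    {"grip":0.6,"linear":[0,10,-20],"rot":[0.18,0,0]},
    {"grip":0.6,"linear":[0,40,-10],"rot":[0.36,0,0]},
    {"grip":0.6,"linear":[0,75,10],"rot":[0.54,0,0]},
    {"grip":0.6,"linear":[0,110,40],"rot":[0.72,0,0]},
    {"grip":0.6,"linear":[0,145,80],"rot":[0.9,0,0]},
    {"grip":0.6,"linear":[0,180,120],"rot":[1.08,0,0]},
    {"grip":0.6,"linear":[0,210,165],"rot":[1.26,0,0]},
    {"grip":0.6,"linear":[0,240,210],"rot":[1.42,0,0]},
    {"grip":0.6,"linear":[0,260,244],"rot":[1.5,0,0]},
    {"grip":0.6,"linear":[0,260,244],"rot":[1.5,0,0]}
  ]
}}

```text
clock: 37.05
position: [480.7, 33.1, 181.4]
ee_rot: [-0.005, 0.93, -0.368, 0.003]
contact_force: [-0.6, -0.7, -0.2]
gripper_width: 51.0
grasp_force: 0.0
```

Run:
```python
from roll import *
st();p=shot('wrist','w18.png');rep(p,(-212,-86))
```

```text
t 37.05 pos [480.7  33.1 181.4] q [-0.0053  0.9298 -0.3679  0.0027] F [-0.6 -0.7 -0.2] w 51.0 g 0.0 j [ 0.74  0.35 -0.55  0.56 -1.28 -2.63]
-212 460 psi 55.5 [188, 199, 206, 212, 217, 217, 217, 217, 217, 217, 217, 218, 218, 218, 217, 216, 215, 214, 214, 214, 213, 211, 210, 207, 205, 202, 198, 193, 188, 183, 178, 173, 169, 166, 163, 160, 158, 155, 154, 152, 150, 147, 144, 140, 136, 132, 129, 125, 121, 117, 112, 107, 101, 96, 92, 89, 90, 97, 104, 111, 118, 124, 125, 126, 127, 127, 127, 127, 127, 127, 127, 127, 127]
-212 495 psi 55.5 [200, 207, 213, 216, 217, 218, 218, 217, 216, 216, 217, 217, 217, 217, 217, 216, 216, 216, 215, 215, 213, 212, 210, 206, 202, 197, 192, 187, 182, 178, 174, 170, 167, 163, 161, 158, 156, 153, 151, 149, 147, 144, 140, 136, 132, 129, 125, 122, 118, 114, 109, 103, 97, 93, 90, 87, 91, 97, 103, 108, 113, 117, 119, 121, 122, 122, 122, 123, 123, 123, 124, 124, 125]
-212 535 psi 55.5 [180, 188, 194, 201, 203, 206, 207, 207, 206, 206, 207, 207, 207, 208, 208, 207, 206, 206, 206, 207, 207, 206, 205, 203, 200, 197, 193, 187, 181, 176, 171, 167, 163, 160, 158, 155, 152,
[... 1370 characters left out ...]
 208, 208, 209, 211, 212, 213, 214, 213, 213, 212, 210, 210, 209, 209, 210, 211, 211, 211, 211, 210, 210, 205, 201, 194, 186, 177, 170, 162, 158, 154, 150, 147, 143, 141, 138, 133, 127, 120, 111, 102, 97, 92, 91, 92, 94, 101, 107, 109, 111, 112, 113, 115, 116, 118, 121, 124, 127, 131, 134, 136, 138, 138, 137, 136, 134]
-86 550 psi 43.2 [209, 210, 210, 211, 212, 211, 209, 208, 208, 208, 209, 210, 212, 213, 214, 214, 214, 213, 211, 210, 210, 210, 211, 211, 211, 211, 211, 211, 211, 206, 200, 193, 184, 175, 168, 161, 157, 154, 151, 147, 143, 140, 137, 131, 125, 118, 110, 102, 97, 93, 92, 100, 107, 117, 127, 131, 130, 130, 131, 131, 133, 136, 139, 140, 141, 142, 143, 142, 139, 136, 130, 124, 121]
```

Run:
```python
from roll import *
p=shot('wrist')
for k,z in dict(v_mid=58,v_block=0,shaft_a=58,basket_handle=169).items():
    for r in models.tip_of(raw(p),k)[:2]: print(k,round(r['score'],2),np.round(onz(p,r['pixel'],z)))
rep(p,(-219,-94),(440,495,545))
```

```text
v_mid 0.61 [ 482. -160.   58.]
v_block 0.64 [ 476. -155.    0.]
shaft_a 0.61 [ 481. -216.   58.]
-219 440 psi 55.7 [155, 154, 153, 152, 154, 159, 166, 176, 188, 198, 204, 210, 214, 215, 216, 217, 216, 217, 217, 218, 218, 218, 217, 216, 215, 215, 214, 213, 213, 212, 211, 209, 206, 203, 200, 196, 192, 187, 183, 178, 174, 169, 165, 162, 159, 157, 155, 153, 151, 149, 146, 143, 140, 136, 131, 127, 123, 119, 114, 108, 103, 105, 112, 120, 136, 153, 166, 170, 174, 175, 175, 174, 174]
-219 495 psi 55.7 [164, 164, 164, 164, 165, 170, 182, 194, 202, 208, 214, 216, 218, 218, 217, 216, 216, 217, 217, 218, 218, 217, 217, 216, 216, 215, 215, 214, 213, 212, 210, 206, 202, 198, 192, 187, 183, 179, 174, 171, 167, 164, 161, 158, 156, 154, 152, 150, 148, 145, 141, 137, 133, 130, 126, 123, 119, 115, 111, 105, 100, 95, 91, 88, 91, 97, 103, 109, 115, 121, 123, 125, 126]
-219 545 psi 55.7 [154, 155, 156, 157, 159, 162, 164, 173, 184, 194, 200, 203, 206, 207, 208, 208, 208, 208, 207, 208, 208, 209, 209, 209, 209, 209, 209, 209, 209, 210, 209, 208, 207, 202, 197, 192, 185, 179, 173, 169, 165, 162, 159, 156, 1
[... 575 characters left out ...]
94, 200, 206, 208, 210, 212, 215, 217, 219, 220, 220, 219, 218, 216, 215, 215, 216, 217, 218, 219, 218, 218, 217, 217, 214, 212, 209, 205, 201, 196, 192, 188, 185, 181, 177, 174, 171, 168, 165, 163, 160, 157, 154, 151, 148, 145, 143, 140, 137, 133, 127, 122, 116, 109, 104, 98, 97, 105, 114, 119, 124, 126, 127, 127, 127]
-94 545 psi 43.8 [163, 155, 149, 155, 160, 173, 190, 202, 205, 209, 208, 208, 208, 210, 212, 211, 211, 210, 209, 208, 208, 208, 210, 211, 213, 213, 214, 214, 213, 212, 211, 209, 210, 211, 211, 211, 211, 211, 210, 210, 210, 207, 200, 194, 185, 176, 169, 163, 157, 154, 150, 147, 144, 141, 137, 134, 127, 120, 112, 103, 95, 93, 90, 96, 107, 117, 125, 132, 135, 136, 137, 139, 141]
```

Run:
```python
from h import *
to((482,-157,217))
```

```text
linear [  -1.7 -157.5  101.2] rot [-0.749  0.004 -0.002]
```

Emit:
{"name": "arm_command", "arguments": {
  "rows": [
    {"grip":0.6,"linear":[0,-45,-10],"rot":[-0.15,0,0]},
    {"grip":0.6,"linear":[0,-85,5],"rot":[-0.3,0,0]},
    {"grip":0.6,"linear":[0,-120,40],"rot":[-0.45,0,0]},
    {"grip":0.6,"linear":[0,-145,75],"rot":[-0.6,0,0]},
    {"grip":0.6,"linear":[-2,-157,101],"rot":[-0.75,0,0]},
    {"grip":0.6,"linear":[-2,-157,101],"rot":[-0.75,0,0]},
    {"grip":0.6,"linear":[-2,-157,101],"rot":[-0.75,0,0]}
  ]
}}

```text
clock: 38.22
position: [482.1, -156.7, 216.6]
ee_rot: [0.001, 1.0, -0.001, 0.002]
contact_force: [-0.5, 0.1, -0.4]
gripper_width: 51.4
grasp_force: 0.0
```

Run:
```python
from roll import *
st();p=shot('wrist','w19.png')
for k,z in dict(v_mid=58,v_block=0,shaft_a=58,square=0).items():
    for r in models.tip_of(raw(p),k)[:2]: print(k,round(r['score'],2),np.round(onz(p,r['pixel'],z)))
rep(p,(-219,-94),(440,495))
# x profile of block along middle between shafts, base at z=20 / cheek top 54
g=cv2.cvtColor(p['frame'],cv2.COLOR_RGB2GRAY).astype(np.float32)
for y in(-190,-125):
  xs=np.arange(410,540,2.);q=proj(p,np.c_[xs,np.full_like(xs,y),np.full_like(xs,54)]).astype(np.float32)
  print(y,[int(v) for v in cv2.remap(g,q[:,:1],q[:,1:],1)[:,0]])
```

```text
t 38.23 pos [ 482.1 -156.7  216.6] q [ 9.0e-04  1.0e+00 -9.0e-04  1.8e-03] F [-0.5  0.1 -0.4] w 51.4 g 0.0 j [ 0.01  0.17 -0.27  0.   -1.13 -1.58]
v_mid 0.71 [ 475. -158.   58.]
v_block 0.78 [ 476. -156.    0.]
shaft_a 0.98 [478. -95.  58.]
shaft_a 0.72 [ 480. -216.   58.]
square 0.62 [548. 179.   0.]
-219 440 psi 10.8 [152, 152, 151, 151, 151, 151, 152, 152, 152, 152, 149, 136, 124, 119, 116, 121, 127, 134, 140, 146, 150, 154, 158, 162, 166, 170, 174, 177, 179, 179, 178, 178, 179, 181, 184, 186, 188, 190, 190, 191, 190, 189, 187, 186, 186, 186, 187, 188, 189, 188, 187, 186, 184, 182, 179, 176, 173, 170, 168, 165, 162, 159, 157, 153, 150, 146, 141, 136, 131, 126, 122, 125, 134]
-219 495 psi 10.8 [98, 98, 98, 98, 98, 99, 98, 98, 98, 98, 102, 106, 112, 120, 128, 135, 142, 147, 152, 155, 159, 162, 166, 170, 173, 177, 179, 180, 180, 179, 180, 182, 184, 187, 189, 191, 192, 193, 192, 190, 189, 187, 186, 186, 186, 187, 189, 189, 188, 187, 185, 183, 180, 177, 174, 172, 169, 166, 163, 160, 158, 155, 151, 148, 144, 139, 135, 130, 126, 119, 112, 107, 106]
-94 440 psi -11.0 [151, 152, 152, 152, 
[... 668 characters left out ...]
, 173, 169, 165, 161, 155, 146, 135, 124, 114, 110]
-190 [119, 114, 103, 98, 98, 106, 117, 125, 112, 93, 73, 145, 151, 153, 150, 153, 152, 146, 151, 129, 110, 111, 112, 110, 111, 111, 111, 110, 110, 111, 111, 111, 110, 110, 111, 110, 109, 109, 108, 109, 109, 108, 110, 112, 108, 74, 66, 119, 152, 154, 150, 152, 151, 150, 153, 156, 155, 131, 97, 129, 149, 154, 153, 149, 136]
-125 [141, 130, 106, 108, 117, 129, 134, 130, 118, 109, 85, 132, 154, 154, 150, 150, 152, 150, 152, 141, 112, 110, 109, 109, 109, 110, 110, 108, 110, 108, 109, 110, 110, 110, 110, 110, 110, 110, 111, 110, 110, 110, 110, 109, 110, 85, 64, 94, 139, 154, 152, 155, 156, 156, 156, 155, 157, 152, 154, 156, 148, 132, 113, 95, 90]
```

```bash
python3 -c "
from h import *
tp(-216.5,.05,-10,x=477);tp(-216.5,.05,36.5,x=477)"
```

```text
0.05 -10 linear [  6.6 -62.7 148.3] rot [-0.051  0.003  0.004]
0.05 36.5 linear [  6.7 -60.3 194.7] rot [-0.051  0.003  0.004]
```

Emit:
{"name": "arm_command", "arguments": {
  "rows": [
    {"grip":0.6,"linear":[6.5,-62,30],"rot":[-0.05,0,0]},
    {"grip":0.6,"linear":[6.5,-62.7,90],"rot":[-0.05,0,0]},
    {"grip":0.6,"linear":[6.5,-62.7,140],"rot":[-0.05,0,0]},
    {"grip":0.6,"linear":[6.5,-61.5,168],"rot":[-0.05,0,0]},
    {"grip":0.6,"linear":[6.5,-60.3,194.5],"rot":[-0.05,0,0]},
    {"grip":0.6,"linear":[6.5,-60.3,194.5],"rot":[-0.05,0,0]},
    {"grip":0,"linear":[6.5,-60.3,194.5],"rot":[-0.05,0,0]},
    {"grip":0,"linear":[6.5,-60.3,194.5],"rot":[-0.05,0,0]},
    {"grip":0,"linear":[6.5,-60.3,194.5],"rot":[-0.05,0,0]},
    {"grip":0,"linear":[6.5,-60.3,194.5],"rot":[-0.05,0,0]}
  ]
}}

```text
clock: 39.72
position: [478.1, -215.4, 23.2]
ee_rot: [-0.001, 1.0, 0.025, 0.003]
contact_force: [0.7, 5.8, 5.1]
gripper_width: 28.4
grasp_force: 59.4
```

```bash
python3 -c "
from h import *
st();pivot(-.1,1)"
```

```text
t 39.73 pos [ 478.1 -215.4   23.2] q [-8.000e-04  9.997e-01  2.460e-02  3.000e-03] F [0.7 5.8 5.1] w 28.4 g 59.4 j [-0.15  0.44 -0.42 -0.08 -0.71 -1.37]
[{"grip": 0, "linear": [-0.0, 0.2, -4.0], "rot": [-0.0, -0.0, 0.0]}, {"grip": 0, "linear": [-0.0, -3.4, -4.2], "rot": [0.1, 0.0, -0.001]}, {"grip": 0, "linear": [-0.0, -3.4, -4.2], "rot": [0.1, 0.0, -0.001]}, {"grip": 0, "linear": [0.0, -3.6, -0.2], "rot": [0.1, 0.0, -0.001]}]
```

Emit:
{"name": "arm_command", "arguments": {
  "rows": [
    {"grip":0,"linear":[0,0.2,-4],"rot":[0,0,0]},
    {"grip":0,"linear":[0,-3.4,-4.2],"rot":[0.1,0,0]},
    {"grip":0,"linear":[0,-3.4,-4.2],"rot":[0.1,0,0]},
    {"grip":0,"linear":[0,-3.5,-1.2],"rot":[0.1,0,0]},
    {"grip":0,"linear":[0,-3.5,-1.2],"rot":[0.1,0,0]},
    {"grip":0.6,"linear":[0,-3.5,-1.2],"rot":[0.1,0,0]},
    {"grip":0.6,"linear":[0,-3.5,-1.2],"rot":[0.1,0,0]},
    {"grip":0.6,"linear":[0,-3.5,-1.2],"rot":[0.1,0,0]},
    {"grip":0.6,"linear":[0,0,-40],"rot":[0.1,0,0]},
    {"grip":0.6,"linear":[0,0,-100],"rot":[0.05,0,0]}
  ]
}}

```text
clock: 40.98
position: [474.7, -219.9, 120.4]
ee_rot: [-0.001, 1.0, 0.001, -0.002]
contact_force: [2.1, -0.8, -0.7]
gripper_width: 51.3
grasp_force: 0.0
```

Run:
```python
from h import *
st();to((480,-156,196))
t=shot('top');
for k,z in dict(square=0,v_mid=58).items():
    for r in models.tip_of(raw(t),k)[:2]: print(k,round(r['score'],2),np.round(onz(t,r['pixel'],z)))
```

```text
t 40.98 pos [ 474.7 -219.9  120.4] q [-1.5e-03  1.0e+00  8.0e-04 -2.0e-03] F [ 2.1 -0.8 -0.7] w 51.3 g 0.0 j [-0.12  0.3  -0.36 -0.   -0.91 -1.44]
linear [ -5.2  64.  -75.5] rot [ 0.002 -0.004  0.003]
square 0.68 [534. 181.   0.]
v_mid 0.6 [ 477. -164.   58.]
```

Emit:
{"name": "arm_command", "arguments": {
  "rows": [
    {"grip":0.6,"linear":[-5,5,-60],"rot":[0,0,0]},
    {"grip":0.6,"linear":[-5,5,-75],"rot":[0,0,0]},
    {"grip":0.6,"linear":[-5,5,-75],"rot":[0,0,0]},
    {"grip":0.6,"linear":[-5,5,-75],"rot":[0,0,0]}
  ]
}}

```text
clock: 41.62
position: [480.1, -215.5, 194.3]
ee_rot: [-0.0, 1.0, 0.0, -0.001]
contact_force: [0.3, 0.6, -1.4]
gripper_width: 51.6
grasp_force: 0.0
```

Run:
```python
from roll import *
st();p=shot('wrist','w20.png');rep(p,(-217,-93),(450,500,540,555))
```

```text
t 41.62 pos [ 480.1 -215.5  194.3] q [-2.e-04  1.e+00  1.e-04 -6.e-04] F [ 0.3  0.6 -1.4] w 51.6 g 0.0 j [-0.11  0.23 -0.25 -0.   -1.09 -1.46]
-217 450 psi 0.1 [122, 122, 122, 120, 116, 111, 103, 101, 104, 110, 118, 125, 130, 135, 139, 143, 145, 148, 152, 156, 160, 165, 168, 172, 175, 178, 181, 183, 186, 189, 191, 193, 195, 195, 192, 190, 189, 188, 189, 190, 192, 194, 196, 197, 196, 195, 193, 191, 189, 188, 188, 188, 187, 186, 182, 179, 175, 171, 167, 163, 159, 154, 149, 143, 136, 130, 125, 122, 121, 120, 122, 122, 123]
-217 500 psi 0.1 [97, 97, 96, 96, 96, 96, 101, 108, 115, 122, 128, 133, 138, 142, 146, 150, 155, 159, 163, 167, 170, 173, 175, 177, 179, 181, 184, 187, 189, 191, 192, 193, 193, 193, 191, 190, 190, 191, 193, 195, 196, 198, 198, 197, 196, 195, 192, 189, 187, 186, 186, 186, 184, 181, 178, 174, 170, 166, 162, 158, 154, 148, 142, 134, 126, 117, 109, 106, 103, 103, 102, 103, 103]
-217 540 psi 0.1 [146, 143, 140, 127, 114, 107, 102, 107, 117, 133, 155, 174, 184, 192, 191, 190, 188, 186, 186, 187, 187, 187, 187, 188, 189, 190, 191, 191, 191, 190, 188, 188, 187, 187, 187, 188,
[... 1359 characters left out ...]
7, 96, 89, 86, 86, 88, 91, 94, 97, 100, 105, 114, 128, 145, 163, 179, 189, 191, 191, 189, 187, 186, 186, 187, 187, 187, 187, 188, 190, 191, 191, 190, 189, 187, 187, 187, 187, 188, 189, 191, 193, 194, 194, 194, 193, 192, 191, 190, 188, 187, 187, 189, 191, 191, 191, 191, 190, 191, 190, 185, 168, 150, 140, 137, 140, 146, 150, 153]
-93 555 psi -22.1 [104, 99, 94, 89, 86, 83, 83, 84, 85, 87, 89, 91, 94, 97, 101, 105, 116, 131, 149, 168, 182, 189, 191, 189, 187, 187, 186, 187, 187, 187, 187, 188, 189, 190, 190, 190, 189, 188, 188, 187, 187, 187, 188, 189, 190, 192, 193, 194, 193, 193, 193, 193, 192, 189, 187, 187, 188, 190, 190, 190, 189, 190, 191, 190, 183, 165, 147, 137, 133, 134, 137, 139, 141]
```

Run:
```python
from h import *
q=(R.from_rotvec([0,0,np.pi/2-.01])*R.from_quat([0,1,0,0])).as_quat()
to((477,-288,150),q);to((477,-288,20),q)
```

```text
linear [  3.2 -72.5  44.3] rot [ 1.00e-03 -1.00e-03 -1.56e+00]
linear [  3.  -72.5 174.3] rot [ 1.00e-03 -1.00e-03 -1.56e+00]
```

Emit:
{"name": "arm_command", "arguments": {
  "rows": [
    {"grip":0.73,"linear":[0,-20,0],"rot":[0,0,-0.18]},
    {"grip":0.73,"linear":[0,-40,0],"rot":[0,0,-0.36]},
    {"grip":0.73,"linear":[0,-60,0],"rot":[0,0,-0.54]},
    {"grip":0.73,"linear":[3,-72.5,10],"rot":[0,0,-0.72]},
    {"grip":0.73,"linear":[3,-72.5,20],"rot":[0,0,-0.9]},
    {"grip":0.73,"linear":[3,-72.5,30],"rot":[0,0,-1.08]},
    {"grip":0.73,"linear":[3,-72.5,44],"rot":[0,0,-1.26]},
    {"grip":0.73,"linear":[3,-72.5,44],"rot":[0,0,-1.44]},
    {"grip":0.73,"linear":[3,-72.5,44],"rot":[0,0,-1.56]},
    {"grip":0.73,"linear":[3,-72.5,44],"rot":[0,0,-1.56]}
  ]
}}

```text
clock: 42.92
position: [477.8, -288.1, 151.0]
ee_rot: [-0.703, 0.711, 0.0, -0.0]
contact_force: [0.7, 0.6, -0.5]
gripper_width: 62.3
grasp_force: 0.0
```

Emit:
{"name": "arm_command", "arguments": {
  "rows": [
    {"grip":0.73,"linear":[0,0,60],"rot":[0,0,0]},
    {"grip":0.73,"linear":[0,0,110],"rot":[0,0,0]},
    {"grip":0.73,"linear":[0,0,130],"rot":[0,0,0]},
    {"grip":0.73,"linear":[0,0,130],"rot":[0,0,0]}
  ]
}}

```text
clock: 43.42
position: [477.2, -288.0, 20.2]
ee_rot: [-0.703, 0.711, 0.001, -0.001]
contact_force: [-0.2, 0.2, -0.0]
gripper_width: 62.5
grasp_force: 0.0
```

Emit:
{"name": "arm_command", "arguments": {
  "rows": [
    {"grip":0.73,"linear":[0,0,5],"rot":[0,0,0]},
    {"grip":0.73,"linear":[0,0,10],"rot":[0,0,0]},
    {"grip":0.73,"linear":[0,0,10],"rot":[0,0,0]}
  ]
}}

```text
clock: 43.8
position: [479.1, -288.5, 12.9]
ee_rot: [-0.704, 0.711, -0.002, 0.001]
contact_force: [-0.8, -0.4, -0.6]
gripper_width: 62.6
grasp_force: 0.0
```

Run:
```python
from h import *
st();s=shot('side');cv2.imwrite('pics/s21.png',s['frame'][:,:,::-1])
q=proj(s,[[477,-288,z] for z in(0,10,20,40)]);print(np.round(q,1))
g=s['frame'].mean(2)
for dx in(-45,45):
    for z in(-10,0,10,20,30,40,60): print(dx,z,np.round(proj(s,[[477+dx,-299,z]])[0]),[int(v) for v in g[int(round(proj(s,[[477+dx,-299,z]])[0][1])),int(round(proj(s,[[477+dx,-299,z]])[0][0]))-3:][:7]])
```

```text
t 43.8 pos [ 479.1 -288.5   12.9] q [-0.7035  0.7107 -0.0015  0.0008] F [-0.8 -0.4 -0.6] w 62.6 g 0.0 j [-0.25  0.49 -0.39  0.   -0.69  0.24]
[[308.  271.5]
 [308.2 268.9]
 [308.3 266.3]
 [308.7 261. ]]
-45 -10 [296. 281.] [165, 165, 165, 161, 163, 183, 206]
-45 0 [296. 278.] [199, 204, 199, 186, 183, 197, 217]
-45 10 [296. 275.] [215, 213, 213, 219, 214, 210, 210]
-45 20 [296. 273.] [184, 196, 210, 221, 224, 224, 218]
-45 30 [296. 270.] [168, 173, 179, 194, 209, 209, 196]
-45 40 [297. 267.] [223, 210, 201, 198, 181, 156, 132]
-45 60 [297. 262.] [75, 67, 50, 26, 19, 59, 94]
45 -10 [323. 272.] [202, 212, 217, 221, 222, 220, 213]
45 0 [323. 270.] [178, 159, 147, 160, 183, 189, 192]
45 10 [323. 267.] [215, 213, 206, 185, 166, 154, 148]
45 20 [324. 265.] [166, 167, 161, 172, 182, 183, 170]
45 30 [324. 262.] [151, 147, 157, 166, 165, 165, 180]
45 40 [324. 259.] [132, 158, 163, 165, 158, 155, 165]
45 60 [324. 254.] [39, 80, 73, 99, 175, 200, 191]
```

Emit:
{"name": "arm_command", "arguments": {
  "rows": [
    {"grip":0.73,"linear":[0,0,10],"rot":[0,0,0]},
    {"grip":0.73,"linear":[0,0,20],"rot":[0,0,0]},
    {"grip":0.73,"linear":[0,0,20],"rot":[0,0,0]}
  ]
}}

```text
clock: 44.22
position: [478.1, -288.2, -8.7]
ee_rot: [-0.704, 0.711, -0.0, 0.0]
contact_force: [-0.4, 0.1, -0.0]
gripper_width: 61.9
grasp_force: 0.0
```

Emit:
{"name": "arm_command", "arguments": {
  "rows": [
    {"grip":0.73,"linear":[0,0,3],"rot":[0,0,0]},
    {"grip":0.73,"linear":[0,0,6],"rot":[0,0,0]},
    {"grip":0.73,"linear":[0,0,6],"rot":[0,0,0]}
  ]
}}

```text
clock: 44.6
position: [479.0, -288.5, -13.6]
ee_rot: [-0.704, 0.711, -0.001, 0.001]
contact_force: [0.8, -0.2, 0.4]
gripper_width: 62.5
grasp_force: 0.0
```

Emit:
{"name": "arm_command", "arguments": {
  "rows": [
    {"grip":0.73,"linear":[0,0,2],"rot":[0,0,0]},
    {"grip":0.73,"linear":[0,0,4],"rot":[0,0,0]},
    {"grip":0.73,"linear":[0,0,4],"rot":[0,0,0]}
  ]
}}

```text
clock: 44.98
position: [479.0, -288.5, -17.6]
ee_rot: [-0.704, 0.711, -0.001, 0.001]
contact_force: [0.1, -0.4, 0.1]
gripper_width: 62.3
grasp_force: 0.0
```

Emit:
{"name": "arm_command", "arguments": {
  "rows": [
    {"grip":0.73,"linear":[-10,0,0],"rot":[0,0,0]},
    {"grip":0.73,"linear":[-20,0,0],"rot":[0,0,0]},
    {"grip":0.73,"linear":[-26,0,0],"rot":[0,0,0]},
    {"grip":0.73,"linear":[-32,0,0],"rot":[0,0,0]},
    {"grip":0.73,"linear":[-40,0,0],"rot":[0,0,0]},
    {"grip":0.73,"linear":[-48,0,0],"rot":[0,0,0]}
  ]
}}

```text
clock: 45.72
position: [479.9, -240.9, -17.3]
ee_rot: [-0.704, 0.71, -0.002, 0.001]
contact_force: [0.1, -5.2, -0.5]
gripper_width: 62.7
grasp_force: 0.0
```

Run:
```python
from h import *
st();t=shot('top')
for k,z in dict(square=0,v_mid=58,v_block=0).items():
    for r in models.tip_of(raw(t),k)[:2]: print(k,round(r['score'],2),np.round(onz(t,r['pixel'],z)))
```

```text
t 45.73 pos [ 479.9 -240.9  -17.3] q [-7.037e-01  7.105e-01 -1.900e-03  6.000e-04] F [ 0.1 -5.2 -0.5] w 62.7 g 0.0 j [-0.16  0.51 -0.47  0.   -0.59  0.15]
square 0.77 [541. 179.   0.]
v_mid 0.66 [ 475. -140.   58.]
v_block 0.68 [ 482. -135.    0.]
v_block 0.56 [ 490. -141.    0.]
```

Emit:
{"name": "arm_command", "arguments": {
  "rows": [
    {"grip":0.73,"linear":[-12,0,0],"rot":[0,0,0]},
    {"grip":0.73,"linear":[-24,0,0],"rot":[0,0,0]},
    {"grip":0.73,"linear":[-36,0,0],"rot":[0,0,0]},
    {"grip":0.73,"linear":[-48,0,0],"rot":[0,0,0]},
    {"grip":0.73,"linear":[-60,0,0],"rot":[0,0,0]},
    {"grip":0.73,"linear":[-72,0,0],"rot":[0,0,0]},
    {"grip":0.73,"linear":[-84,0,0],"rot":[0,0,0]},
    {"grip":0.73,"linear":[-96,0,0],"rot":[0,0,0]},
    {"grip":0.73,"linear":[-108,0,0],"rot":[0,0,0]},
    {"grip":0.73,"linear":[-120,0,0],"rot":[0,0,0]}
  ]
}}

```text
clock: 47.18
position: [480.5, -121.0, -17.5]
ee_rot: [-0.704, 0.711, -0.001, 0.0]
contact_force: [0.9, -6.1, 0.9]
gripper_width: 62.4
grasp_force: 0.0
```

Run:
```python
from h import *
st();p=shot('wrist','w22.png');t=shot('top')
for k,z in dict(square=0,v_mid=58,v_block=0,shaft_a=58).items():
  for a in(t,p):
    for r in models.tip_of(raw(a),k)[:2]: print(k,round(r['score'],2),np.round(onz(a,r['pixel'],z)),np.round(r['pixel']))
```

```text
t 47.17 pos [ 480.5 -121.   -17.5] q [-7.035e-01  7.107e-01 -1.400e-03  2.000e-04] F [ 0.9 -6.1  0.9] w 62.4 g 0.0 j [ 0.08  0.46 -0.57  0.   -0.53 -0.1 ]
square 0.65 [544. 183.   0.] [204. 155.]
square 0.4 [415. 326.   0.] [158. 193.]
v_mid 0.62 [482. -16.  58.] [264. 172.]
v_block 0.79 [481. -10.   0.] [262. 175.]
v_block 0.44 [ 286. -341.    0.] [365. 238.]
shaft_a 0.55 [475. -80.  58.] [285. 174.]
```

Emit:
{"name": "arm_command", "arguments": {
  "rows": [
    {"grip":0.73,"linear":[-12,0,0],"rot":[0,0,0]},
    {"grip":0.73,"linear":[-24,0,0],"rot":[0,0,0]},
    {"grip":0.73,"linear":[-36,0,0],"rot":[0,0,0]},
    {"grip":0.73,"linear":[-48,0,0],"rot":[0,0,0]},
    {"grip":0.73,"linear":[-60,0,0],"rot":[0,0,0]},
    {"grip":0.73,"linear":[-70,0,0],"rot":[0,0,0]},
    {"grip":0.73,"linear":[-70,0,0],"rot":[0,0,0]},
    {"grip":0.73,"linear":[-60,0,0],"rot":[0,0,0]},
    {"grip":0.73,"linear":[-50,0,-30],"rot":[0,0,0]},
    {"grip":0.73,"linear":[-50,0,-90],"rot":[0,0,0]}
  ]
}}

```text
clock: 48.92
position: [479.0, -71.8, 71.3]
ee_rot: [-0.703, 0.711, 0.001, -0.002]
contact_force: [0.3, 1.0, 0.2]
gripper_width: 62.1
grasp_force: 0.0
```

Run:
```python
from h import *
st();to((470,60,280));to((470,60,280),(R.from_rotvec([0,0,np.pi/2])*R.from_quat([0,1,0,0])).as_quat())
```

```text
t 48.92 pos [479.  -71.8  71.3] q [-7.030e-01  7.112e-01  7.000e-04 -2.000e-03] F [0.3 1.  0.2] w 62.1 g 0.0 j [ 0.19  0.31 -0.51  0.   -0.76 -0.2 ]
linear [-131.3   11.3 -208.9] rot [ 0.002 -0.004  1.559]
linear [-131.3   11.3 -208.9] rot [ 0.004 -0.002 -0.012]
```

Emit:
{"name": "arm_command", "arguments": {
  "rows": [
    {"grip":0.6,"linear":[0,0,-60],"rot":[0,0,0.18]},
    {"grip":0.6,"linear":[-20,0,-110],"rot":[0,0,0.36]},
    {"grip":0.6,"linear":[-50,5,-150],"rot":[0,0,0.54]},
    {"grip":0.6,"linear":[-80,10,-190],"rot":[0,0,0.72]},
    {"grip":0.6,"linear":[-110,11,-209],"rot":[0,0,0.9]},
    {"grip":0.6,"linear":[-131,11,-209],"rot":[0,0,1.08]},
    {"grip":0.6,"linear":[-131,11,-209],"rot":[0,0,1.26]},
    {"grip":0.6,"linear":[-131,11,-209],"rot":[0,0,1.44]},
    {"grip":0.6,"linear":[-131,11,-209],"rot":[0,0,1.56]},
    {"grip":0.6,"linear":[-131,11,-209],"rot":[0,0,1.56]}
  ]
}}

```text
clock: 50.18
position: [470.6, 60.3, 281.0]
ee_rot: [-0.001, 1.0, -0.0, 0.001]
contact_force: [0.1, 0.2, -0.5]
gripper_width: 51.1
grasp_force: 0.0
```

Run:
```python
from h import *
st();p=shot('wrist','w23b.png');t=shot('top')
for k,z in dict(square=0,v_mid=58,v_block=0,shaft_a=58,basket_handle=169,hook_seat=169).items():
  for a in(t,p):
    for r in models.tip_of(raw(a),k)[:2]: print(k,round(r['score'],2),np.round(onz(a,r['pixel'],z)),np.round(r['pixel']))
# rectified crop at z=18 plane, x 400..600, y -60..240 , 2.4 px/mm ; rows: x decreasing down; cols: y
xs=np.arange(620,380,-1/2.4);ys=np.arange(240,-60,-1/2.4)
Y,X=np.meshgrid(ys,xs);q=proj(p,np.c_[X.ravel(),Y.ravel(),np.full(X.size,18)]).astype(np.float32)
im=cv2.remap(p['frame'][:,:,::-1].copy(),q[:,0].reshape(X.shape),q[:,1].reshape(X.shape),cv2.INTER_CUBIC);cv2.imwrite('pics/rect.png',im);print(im.shape)
```

```text
t 50.17 pos [470.6  60.3 281. ] q [-8.0e-04  1.0e+00 -4.0e-04  1.2e-03] F [ 0.1  0.2 -0.5] w 51.1 g 0.0 j [ 0.47  0.07 -0.22  0.   -1.27 -2.04]
square 0.65 [548. 181.   0.] [205. 154.]
square 0.6 [552. 181.   0.] [337. 199.]
v_mid 0.74 [475.  59.  58.] [240. 173.]
v_mid 0.91 [474.  55.  58.] [256. 156.]
v_block 0.91 [477.  63.   0.] [240. 176.]
v_block 0.91 [478.  58.   0.] [258. 152.]
shaft_a 0.68 [475.  -8.  58.] [262. 174.]
shaft_a 0.67 [472. 111.  58.] [224. 174.]
shaft_a 0.85 [481.  -4.  58.] [211. 161.]
shaft_a 0.62 [479. 119.  58.] [305. 160.]
basket_handle 0.93 [399. 282. 169.] [510.  95.]
basket_handle 0.34 [406. 259. 169.] [483. 104.]
(576, 720, 3)
```

View pics/rect.png

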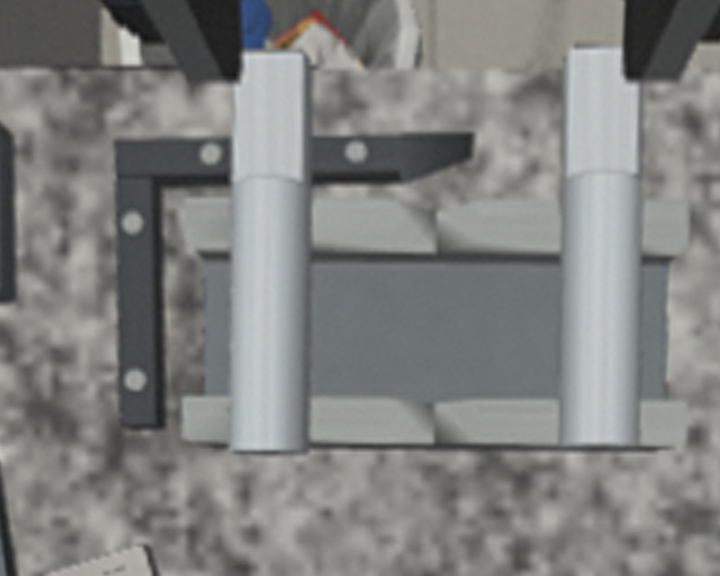

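The rectified view shows both flats on top. The block is about 20 mm short of the end rail (col 160) and 24 mm from the back rail (row 175), and the square is yawed about +0.02 rad. I go back behind the block for the final y push.

Run:
```python
from h import *
q=(R.from_rotvec([0,0,np.pi/2+.015])*R.from_quat([0,1,0,0])).as_quat()
to((477,-80,150),q);to((477,-80,-17),q)
```

```text
linear [  -5.8 -140.7  131.3] rot [-3.000e-03  1.000e-03 -1.585e+00]
linear [  -5.3 -140.6  298.3] rot [-3.000e-03  1.000e-03 -1.585e+00]
```

Emit:
{"name": "arm_command", "arguments": {
  "rows": [
    {"grip":0.73,"linear":[0,-30,0],"rot":[0,0,-0.18]},
    {"grip":0.73,"linear":[0,-70,20],"rot":[0,0,-0.36]},
    {"grip":0.73,"linear":[0,-110,50],"rot":[0,0,-0.54]},
    {"grip":0.73,"linear":[-5,-141,80],"rot":[0,0,-0.72]},
    {"grip":0.73,"linear":[-5,-141,110],"rot":[0,0,-0.9]},
    {"grip":0.73,"linear":[-5,-141,131],"rot":[0,0,-1.08]},
    {"grip":0.73,"linear":[-5,-141,131],"rot":[0,0,-1.26]},
    {"grip":0.73,"linear":[-5,-141,131],"rot":[0,0,-1.44]},
    {"grip":0.73,"linear":[-5,-141,131],"rot":[0,0,-1.585]},
    {"grip":0.73,"linear":[-5,-141,131],"rot":[0,0,-1.585]}
  ]
}}

```text
clock: 52.12
position: [476.3, -80.3, 150.3]
ee_rot: [0.712, -0.702, 0.001, -0.001]
contact_force: [-0.4, 0.8, -0.6]
gripper_width: 61.8
grasp_force: 0.0
```

Emit:
{"name": "arm_command", "arguments": {
  "rows": [
    {"grip":0.73,"linear":[0,0,60],"rot":[0,0,0]},
    {"grip":0.73,"linear":[0,0,110],"rot":[0,0,0]},
    {"grip":0.73,"linear":[0,0,150],"rot":[0,0,0]},
    {"grip":0.73,"linear":[0,0,167],"rot":[0,0,0]},
    {"grip":0.73,"linear":[0,0,167],"rot":[0,0,0]},
    {"grip":0.73,"linear":[-12,0,167],"rot":[0,0,0]},
    {"grip":0.73,"linear":[-24,0,167],"rot":[0,0,0]},
    {"grip":0.73,"linear":[-34,0,167],"rot":[0,0,0]},
    {"grip":0.73,"linear":[-42,0,167],"rot":[0,0,0]}
  ]
}}

```text
clock: 53.25
position: [476.7, -38.1, -15.7]
ee_rot: [0.713, -0.702, 0.002, -0.001]
contact_force: [0.9, -7.8, 2.3]
gripper_width: 62.2
grasp_force: 0.0
```

Emit:
{"name": "arm_command", "arguments": {
  "rows": [
    {"grip":0.73,"linear":[-4,0,0],"rot":[0,0,0]},
    {"grip":0.73,"linear":[-8,0,0],"rot":[0,0,0]}
  ]
}}

```text
clock: 53.5
position: [475.9, -30.7, -15.8]
ee_rot: [0.713, -0.702, 0.002, -0.0]
contact_force: [0.3, -7.8, 3.6]
gripper_width: 62.3
grasp_force: 0.0
```

Emit:
{"name": "arm_command", "arguments": {
  "rows": [
    {"grip":0.73,"linear":[-2,0,0],"rot":[0,0,0]},
    {"grip":0.73,"linear":[-2,0,0],"rot":[0,0,0]}
  ]
}}

```text
clock: 53.75
position: [475.8, -28.6, -15.9]
ee_rot: [0.713, -0.702, 0.002, -0.0]
contact_force: [-0.6, -5.9, 3.1]
gripper_width: 62.4
grasp_force: 0.0
```

Emit:
{"name": "arm_command", "arguments": {
  "rows": [
    {"grip":0.73,"linear":[-2,0,0],"rot":[0,0,0]},
    {"grip":0.73,"linear":[-2,0,0],"rot":[0,0,0]}
  ]
}}

```text
clock: 54.0
position: [475.3, -28.5, -15.9]
ee_rot: [0.712, -0.702, 0.002, 0.001]
contact_force: [2.3, -17.1, 1.7]
gripper_width: 62.3
grasp_force: 0.0
```

Emit:
{"name": "arm_command", "arguments": {
  "rows": [
    {"grip":0.73,"linear":[-2,0,0],"rot":[0,0,0]},
    {"grip":0.73,"linear":[-2,0,0],"rot":[0,0,0]}
  ]
}}

```text
clock: 54.25
position: [475.0, -28.4, -15.9]
ee_rot: [0.712, -0.702, 0.002, 0.001]
contact_force: [4.4, -30.0, 2.5]
gripper_width: 62.6
grasp_force: 0.0
```

Emit:
{"name": "arm_command", "arguments": {
  "rows": [
    {"grip":0.73,"linear":[8,0,0],"rot":[0,0,0]},
    {"grip":0.73,"linear":[30,0,0],"rot":[0,0,0]},
    {"grip":0.73,"linear":[40,0,-50],"rot":[0,0,0]},
    {"grip":0.5,"linear":[40,0,-110],"rot":[0,0,0]},
    {"grip":0.37,"linear":[40,0,-160],"rot":[0,0,0]},
    {"grip":0.37,"linear":[40,0,-160],"rot":[0,0,0]}
  ]
}}

```text
clock: 55.0
position: [479.1, -63.2, 148.2]
ee_rot: [0.713, -0.701, 0.005, -0.005]
contact_force: [-0.1, -0.9, -0.3]
gripper_width: 31.7
grasp_force: 0.0
```

Run:
```python
from h import *
st();q=(R.from_rotvec([0,0,.018])*R.from_quat([0,1,0,0])).as_quat()
to((395,93,145),q);to((395,93,-14),q)
```

```text
t 55.0 pos [479.1 -63.2 148.2] q [ 0.7129 -0.7012  0.0047 -0.0052] F [-0.1 -0.9 -0.3] w 31.7 g 0.0 j [ 0.21  0.19 -0.43  0.   -0.93 -0.19]
linear [-157.5   81.5    2.1] rot [-0.011  0.012  1.569]
linear [-157.5   83.8  161.1] rot [-0.011  0.012  1.569]
```

Emit:
{"name": "arm_command", "arguments": {
  "rows": [
    {"grip":0.37,"linear":[-20,30,0],"rot":[0,0,0.18]},
    {"grip":0.37,"linear":[-50,60,0],"rot":[0,0,0.36]},
    {"grip":0.37,"linear":[-80,82,0],"rot":[0,0,0.54]},
    {"grip":0.37,"linear":[-110,82,0],"rot":[0,0,0.72]},
    {"grip":0.37,"linear":[-140,82,0],"rot":[0,0,0.9]},
    {"grip":0.37,"linear":[-157,82,2],"rot":[0,0,1.08]},
    {"grip":0.37,"linear":[-157,82,2],"rot":[0,0,1.26]},
    {"grip":0.37,"linear":[-157,82,2],"rot":[0,0.01,1.44]},
    {"grip":0.37,"linear":[-157,82,2],"rot":[-0.01,0.01,1.57]},
    {"grip":0.37,"linear":[-157,82,2],"rot":[-0.01,0.01,1.57]}
  ]
}}

```text
clock: 56.25
position: [391.0, 91.6, 140.3]
ee_rot: [-0.009, 1.0, -0.001, -0.006]
contact_force: [0.3, 0.5, 1.2]
gripper_width: 31.9
grasp_force: 0.0
```

Run:
```python
from h import *
st();q=(R.from_rotvec([0,0,.018])*R.from_quat([0,1,0,0])).as_quat()
to((395,93,-14),q)
p=shot('wrist')
for k,z in dict(v_mid=58,v_block=0).items():
    for r in models.tip_of(raw(p),k)[:1]: print(k,round(r['score'],2),np.round(onz(p,r['pixel'],z)))
```

```text
t 56.25 pos [391.   91.6 140.3] q [-8.900e-03  9.999e-01 -8.000e-04 -5.500e-03] F [0.3 0.5 1.2] w 31.9 g 0.0 j [ 0.63  0.08 -0.6  -0.01 -0.91 -2.18]
linear [ -5.7   1.5 154.2] rot [-0.001 -0.011 -0.   ]
v_mid 0.64 [475.  80.  58.]
v_block 0.7 [476.  79.   0.]
```

Emit:
{"name": "arm_command", "arguments": {
  "rows": [
    {"grip":0.37,"linear":[0,1.5,60],"rot":[0,-0.011,0]},
    {"grip":0.37,"linear":[0,1.5,115],"rot":[0,-0.011,0]},
    {"grip":0.37,"linear":[0,1.5,145],"rot":[0,-0.011,0]},
    {"grip":0.37,"linear":[0,1.5,154],"rot":[0,-0.011,0]},
    {"grip":0.37,"linear":[0,1.5,154],"rot":[0,-0.011,0]},
    {"grip":0.37,"linear":[-12,1.5,154],"rot":[0,-0.011,0]},
    {"grip":0.37,"linear":[-22,1.5,154],"rot":[0,-0.011,0]},
    {"grip":0.37,"linear":[-30,1.5,154],"rot":[0,-0.011,0]},
    {"grip":0.37,"linear":[-36,1.5,154],"rot":[0,-0.011,0]},
    {"grip":0.37,"linear":[-42,1.5,154],"rot":[0,-0.011,0]}
  ]
}}

```text
clock: 57.65
position: [428.6, 91.2, -14.0]
ee_rot: [-0.007, 1.0, -0.002, -0.003]
contact_force: [-7.9, 0.3, 2.9]
gripper_width: 31.8
grasp_force: 0.0
```

Emit:
{"name": "arm_command", "arguments": {
  "rows": [
    {"grip":0.37,"linear":[-3,0,0],"rot":[0,0,0]},
    {"grip":0.37,"linear":[-6,0,0],"rot":[0,0,0]}
  ]
}}

```text
clock: 57.9
position: [434.5, 91.3, -14.0]
ee_rot: [-0.007, 1.0, -0.002, -0.003]
contact_force: [-7.1, -0.0, 2.7]
gripper_width: 31.9
grasp_force: 0.0
```

Emit:
{"name": "arm_command", "arguments": {
  "rows": [
    {"grip":0.37,"linear":[-3,0,0],"rot":[0,0,0]},
    {"grip":0.37,"linear":[-6,0,0],"rot":[0,0,0]}
  ]
}}

```text
clock: 58.15
position: [439.5, 90.9, -14.2]
ee_rot: [-0.007, 1.0, -0.003, -0.004]
contact_force: [-12.0, 0.1, 2.9]
gripper_width: 31.5
grasp_force: 0.0
```

Emit:
{"name": "arm_command", "arguments": {
  "rows": [
    {"grip":0.37,"linear":[-2,0,0],"rot":[0,0,0]},
    {"grip":0.37,"linear":[-3,0,0],"rot":[0,0,0]}
  ]
}}

```text
clock: 58.4
position: [439.7, 89.7, -14.7]
ee_rot: [-0.007, 1.0, -0.004, -0.007]
contact_force: [-15.7, -0.6, 6.9]
gripper_width: 31.8
grasp_force: 0.0
```

Emit:
{"name": "arm_command", "arguments": {
  "rows": [
    {"grip":0.37,"linear":[-2,0,0],"rot":[0,0,0]},
    {"grip":0.37,"linear":[-2,0,0],"rot":[0,0,0]}
  ]
}}

```text
clock: 58.65
position: [439.9, 88.6, -15.1]
ee_rot: [-0.007, 1.0, -0.005, -0.009]
contact_force: [-16.6, -1.3, 5.1]
gripper_width: 31.5
grasp_force: 0.0
```

Emit:
{"name": "arm_command", "arguments": {
  "rows": [
    {"grip":0.37,"linear":[-2,0,0],"rot":[0,0,0]},
    {"grip":0.37,"linear":[-2,0,0],"rot":[0,0,0]}
  ]
}}

```text
clock: 58.9
position: [440.2, 87.6, -15.5]
ee_rot: [-0.006, 1.0, -0.006, -0.01]
contact_force: [-18.2, -2.2, 5.9]
gripper_width: 31.7
grasp_force: 0.0
```

Emit:
{"name": "arm_command", "arguments": {
  "rows": [
    {"grip":0.37,"linear":[15,0,0],"rot":[0,0,0]},
    {"grip":0.37,"linear":[35,0,0],"rot":[0,0,0]},
    {"grip":0.37,"linear":[40,0,-60],"rot":[0,0,0]},
    {"grip":0.37,"linear":[10,0,-120],"rot":[0,0,0]},
    {"grip":0.37,"linear":[-20,-10,-180],"rot":[0,0,0]},
    {"grip":0.6,"linear":[-40,-30,-240],"rot":[0,0,0]},
    {"grip":0.6,"linear":[-40,-30,-285],"rot":[0,0,0]},
    {"grip":0.6,"linear":[-40,-30,-285],"rot":[0,0,0]},
    {"grip":0.6,"linear":[-40,-30,-285],"rot":[0,0,0]}
  ]
}}

```text
clock: 60.02
position: [491.0, 64.7, 271.6]
ee_rot: [-0.008, 1.0, 0.0, 0.001]
contact_force: [0.1, -0.6, -0.6]
gripper_width: 51.4
grasp_force: 0.0
```

```bash
cat > rect.py <<'E'
from h import *
def run(name):
    st();p=shot('wrist',name)
    for k,z in dict(square=0,v_mid=58,v_block=0,shaft_a=58,basket_handle=169).items():
        for r in models.tip_of(raw(p),k)[:2]: print(k,round(r['score'],2),np.round(onz(p,r['pixel'],z)),np.round(r['pixel']))
    g=cv2.cvtColor(p['frame'],cv2.COLOR_RGB2GRAY).astype(np.float32)
    def line(P):
        q=proj(p,P).astype(np.float32);return [int(v) for v in cv2.remap(g,q[:,:1],q[:,1:],1)[:,0]]
    for y in(110,95,80,170,160): # along x at z=18 then 54
        xs=np.arange(500,580,1.5);print('y',y,'z18 x500+1.5i',line(np.c_[xs,np.full_like(xs,y),np.full_like(xs,18)]))
    for y in(110,80,20,-5):
        xs=np.arange(430,470,1.5);print('y',y,'z54 x430+',line(np.c_[xs,np.full_like(xs,y),np.full_like(xs,54)]))
        xs=np.arange(515,555,1.5);print('y',y,'z54 x515+',line(np.c_[xs,np.full_like(xs,y),np.full_like(xs,54)]))
    for x in(465,480,500,520):
        ys=np.arange(155,195,1.);print('x',x,'z18 y155+',line(np.c_[np.full_like(ys,x),ys,np.full_like(ys,18)]))
E
python3 -c "
from rect import *
run('w30.png')"
```

```text
t 60.02 pos [491.   64.7 271.6] q [-7.7e-03  1.0e+00  0.0e+00  9.0e-04] F [ 0.1 -0.6 -0.6] w 51.4 g 0.0 j [ 0.46  0.12 -0.19  0.   -1.26 -2.02]
v_mid 0.81 [500.  76.  58.] [269. 162.]
v_block 0.91 [502.  77.   0.] [268. 155.]
shaft_a 0.78 [504.  18.  58.] [223. 164.]
shaft_a 0.59 [504. 136.  58.] [315. 166.]
y 110 z18 x500+1.5i [113, 113, 113, 113, 113, 114, 113, 114, 114, 113, 114, 114, 113, 113, 112, 112, 112, 111, 112, 112, 111, 100, 76, 67, 81, 122, 145, 155, 157, 157, 157, 160, 159, 159, 159, 160, 160, 162, 161, 143, 96, 73, 106, 130, 135, 134, 131, 126, 122, 120, 120, 126, 134, 143]
y 95 z18 x500+1.5i [114, 113, 112, 112, 112, 112, 111, 111, 111, 111, 111, 111, 112, 112, 111, 113, 112, 113, 113, 113, 112, 105, 77, 64, 81, 137, 156, 156, 155, 155, 155, 155, 157, 159, 159, 158, 158, 159, 157, 135, 101, 79, 115, 148, 157, 155, 145, 129, 115, 105, 99, 98, 98, 100]
y 80 z18 x500+1.5i [113, 112, 112, 112, 112, 111, 112, 110, 110, 110, 112, 113, 112, 112, 112, 111, 111, 112, 111, 112, 113, 104, 78, 65, 85, 139, 157, 154, 146, 138, 131, 123, 115, 109, 104, 99, 86, 76, 73, 76, 76, 77, 1
[... 1929 characters left out ...]
 153, 155, 155, 155, 156, 156, 156, 156, 155, 152, 143, 136, 126, 113, 95, 79, 73, 79, 111, 128, 134, 134]
x 480 z18 y155+ [190, 191, 190, 186, 180, 173, 165, 155, 134, 118, 112, 113, 114, 114, 115, 117, 114, 103, 71, 50, 45, 59, 67, 71, 72, 73, 72, 72, 73, 72, 72, 73, 73, 71, 72, 78, 115, 137, 144, 142]
x 500 z18 y155+ [190, 190, 189, 186, 180, 174, 168, 158, 139, 123, 116, 116, 117, 117, 118, 119, 117, 107, 81, 57, 41, 56, 66, 72, 74, 74, 74, 74, 74, 74, 74, 73, 73, 73, 72, 74, 86, 109, 111, 108]
x 520 z18 y155+ [190, 189, 189, 188, 182, 176, 169, 160, 144, 125, 118, 115, 114, 115, 117, 118, 119, 110, 89, 61, 47, 52, 63, 71, 73, 74, 74, 72, 72, 73, 73, 73, 73, 73, 73, 77, 87, 100, 103, 95]
```

Emit:
{"name": "arm_command", "arguments": {
  "rows": [
    {"grip":0.6,"linear":[-20,10,30],"rot":[0,0,0]},
    {"grip":0.6,"linear":[-24,13,50],"rot":[0,0,0]},
    {"grip":0.6,"linear":[-24,13,50],"rot":[0,0,0]},
    {"grip":0.6,"linear":[-24,13,50],"rot":[0,0,0]}
  ]
}}

```text
clock: 60.82
position: [515.4, 78.0, 222.3]
ee_rot: [-0.008, 1.0, -0.001, 0.001]
contact_force: [0.4, 0.8, -0.3]
gripper_width: 51.3
grasp_force: 0.0
```

Run:
```python
from roll import *
st();p=shot('wrist','w31.png');rep(p,(15,139),(485,525,570,585))
s=shot('side','s31.png')
for r in models.tip_of(raw(s),'basket_handle')[:1]:print(r,proj(s,[[399,281,169]]))
```

```text
t 60.83 pos [515.4  78.  222.3] q [-8.2e-03  1.0e+00 -6.0e-04  1.0e-03] F [ 0.4  0.8 -0.3] w 51.3 g 0.0 j [ 0.46  0.2  -0.22  0.   -1.15 -2.02]
15 485 psi 10.5 [114, 114, 113, 111, 109, 112, 118, 125, 132, 138, 143, 147, 152, 156, 161, 165, 169, 172, 174, 176, 179, 182, 185, 188, 190, 192, 192, 189, 187, 186, 186, 188, 190, 191, 193, 195, 196, 195, 194, 192, 191, 190, 189, 188, 189, 188, 186, 184, 180, 176, 172, 169, 165, 162, 159, 155, 151, 147, 143, 139, 134, 129, 123, 116, 109, 109, 110, 111, 113, 113, 113, 113, 113]
15 525 psi 10.5 [101, 101, 99, 98, 98, 100, 109, 120, 127, 135, 141, 147, 151, 156, 161, 165, 169, 171, 174, 176, 178, 181, 184, 187, 189, 191, 191, 191, 189, 187, 188, 188, 190, 192, 194, 195, 196, 196, 195, 194, 192, 190, 188, 187, 186, 186, 186, 185, 182, 180, 175, 171, 167, 164, 161, 158, 154, 150, 146, 142, 138, 133, 128, 121, 113, 107, 103, 99, 99, 98, 98, 98, 98]
15 570 psi 10.5 [141, 140, 139, 137, 131, 125, 120, 116, 123, 147, 169, 179, 188, 188, 187, 186, 185, 184, 185, 186, 185, 185, 185, 187, 188, 189, 189, 188, 187, 187, 186, 185, 185, 185, 186, 187, 188,
[... 1368 characters left out ...]
, 140, 120, 103, 96, 91, 98, 108, 127, 150, 171, 180, 188, 189, 188, 186, 185, 184, 185, 185, 185, 184, 185, 187, 188, 188, 189, 188, 187, 186, 185, 185, 185, 185, 186, 187, 188, 190, 191, 191, 191, 191, 190, 189, 189, 188, 186, 185, 186, 186, 188, 189, 189, 188, 188, 188, 188, 189, 188, 176, 161, 150, 140, 135, 135, 136, 136]
139 585 psi -10.7 [134, 127, 117, 108, 100, 94, 86, 77, 71, 76, 81, 87, 93, 103, 122, 140, 161, 180, 187, 188, 188, 186, 184, 184, 185, 185, 185, 185, 185, 185, 187, 188, 188, 188, 188, 188, 187, 182, 173, 165, 160, 155, 154, 154, 153, 153, 153, 154, 154, 154, 155, 154, 152, 152, 151, 150, 150, 150, 149, 149, 148, 147, 147, 147, 145, 140, 133, 117, 102, 92, 85, 81, 82]
```

```bash
python3 -c "
from h import *
tp(16,.75,-170,x=515)"
```

```text
0.75 -170 linear [   3.4 -177.9   40.4] rot [-0.75  -0.003  0.016]
```

Emit:
{"name": "arm_command", "arguments": {
  "rows": [
    {"grip":0.6,"linear":[0,-60,0],"rot":[-0.18,0,0]},
    {"grip":0.6,"linear":[0,-110,10],"rot":[-0.36,0,0]},
    {"grip":0.6,"linear":[0,-150,25],"rot":[-0.54,0,0]},
    {"grip":0.6,"linear":[3,-170,35],"rot":[-0.7,0,0.016]},
    {"grip":0.6,"linear":[3,-178,40],"rot":[-0.75,0,0.016]},
    {"grip":0.6,"linear":[3,-178,40],"rot":[-0.75,0,0.016]},
    {"grip":0.6,"linear":[3,-178,40],"rot":[-0.75,0,0.016]}
  ]
}}

```text
clock: 61.85
position: [515.3, -99.5, 182.8]
ee_rot: [-0.001, 0.931, 0.365, -0.002]
contact_force: [0.4, 0.7, 0.5]
gripper_width: 51.2
grasp_force: 0.0
```

Run:
```python
from roll import *
st();p=shot('wrist','w32.png');rep(p,(15,139),(485,525,570,585))
```

```text
t 61.85 pos [515.3 -99.5 182.8] q [-7.000e-04  9.310e-01  3.651e-01 -1.800e-03] F [0.4 0.7 0.5] w 51.2 g 0.0 j [-0.35  0.44  0.06 -0.69 -1.51 -1.06]
15 485 psi -42.6 [128, 128, 128, 128, 128, 124, 118, 109, 99, 92, 91, 91, 94, 97, 100, 103, 105, 106, 108, 109, 109, 110, 111, 113, 115, 118, 122, 126, 131, 136, 141, 146, 149, 152, 155, 159, 163, 167, 171, 173, 176, 178, 181, 184, 187, 190, 194, 197, 201, 205, 208, 211, 214, 216, 217, 219, 217, 215, 213, 212, 211, 212, 213, 213, 214, 207, 200, 182, 158, 140, 130, 122, 123]
15 525 psi -42.6 [103, 103, 102, 101, 101, 101, 99, 94, 91, 90, 89, 91, 94, 96, 100, 102, 105, 107, 109, 111, 111, 111, 112, 113, 115, 118, 122, 127, 132, 137, 142, 146, 149, 151, 154, 156, 159, 163, 167, 171, 174, 177, 180, 184, 188, 191, 195, 198, 201, 203, 206, 209, 212, 215, 217, 217, 218, 216, 214, 213, 213, 213, 214, 214, 213, 212, 203, 194, 179, 163, 151, 146, 141]
15 570 psi -42.6 [162, 158, 154, 155, 155, 156, 158, 156, 141, 125, 112, 100, 94, 95, 95, 98, 100, 102, 103, 105, 106, 107, 108, 109, 111, 113, 115, 118, 121, 125, 129, 135, 143, 152, 164, 177, 189, 
[... 1322 characters left out ...]
0, 138, 139, 140, 139, 129, 118, 108, 100, 92, 87, 88, 89, 91, 92, 94, 96, 98, 100, 101, 102, 103, 104, 105, 106, 108, 109, 111, 113, 115, 117, 122, 128, 137, 151, 165, 179, 191, 203, 206, 207, 208, 207, 207, 206, 207, 208, 208, 208, 207, 207, 208, 209, 210, 210, 211, 211, 211, 210, 211, 211, 210, 196, 180, 159, 139, 119, 106, 101, 95]
139 585 psi -54.9 [99, 99, 99, 99, 99, 100, 100, 99, 99, 96, 91, 87, 86, 86, 86, 88, 90, 92, 94, 96, 98, 99, 100, 101, 102, 103, 105, 106, 107, 108, 110, 112, 113, 115, 116, 125, 135, 147, 162, 179, 194, 200, 204, 207, 207, 207, 207, 208, 208, 209, 208, 208, 207, 207, 208, 209, 210, 211, 211, 210, 210, 210, 211, 211, 211, 210, 202, 178, 152, 132, 116, 101, 95]
```

```bash
python3 -c "
from h import *
tp(14.5,-.03,-120,x=500,yaw=.017);tp(14.5,-.03,-10,x=500,yaw=.017);tp(14.5,-.03,36.5,x=500,yaw=.017)"
```

```text
-0.03 -120 linear [14.9 82.4 83.5] rot [ 0.777  0.003 -0.014]
-0.03 -10 linear [ 14.6   5.3 161.9] rot [ 0.777  0.003 -0.014]
-0.03 36.5 linear [ 14.5 -27.3 195. ] rot [ 0.777  0.003 -0.014]
```

Emit:
{"name": "arm_command", "arguments": {
  "rows": [
    {"grip":0.6,"linear":[5,30,0],"rot":[0.18,0,0]},
    {"grip":0.6,"linear":[10,60,20],"rot":[0.36,0,0]},
    {"grip":0.6,"linear":[15,75,50],"rot":[0.54,0,0]},
    {"grip":0.6,"linear":[15,82,83],"rot":[0.7,0,0]},
    {"grip":0.6,"linear":[15,82,83],"rot":[0.777,0.003,-0.014]},
    {"grip":0.6,"linear":[15,82,83],"rot":[0.777,0.003,-0.014]},
    {"grip":0.6,"linear":[14.5,45,122],"rot":[0.777,0.003,-0.014]},
    {"grip":0.6,"linear":[14.5,5.3,162],"rot":[0.777,0.003,-0.014]},
    {"grip":0.6,"linear":[14.5,5.3,162],"rot":[0.777,0.003,-0.014]}
  ]
}}

```text
clock: 63.02
position: [497.0, 12.9, 64.5]
ee_rot: [-0.007, 1.0, -0.015, -0.005]
contact_force: [0.3, -0.1, 0.8]
gripper_width: 50.8
grasp_force: 0.0
```

```bash
python3 -c "
from h import *
st();tp(14.5,-.03,36.5,x=500,yaw=.017)"
```

```text
t 63.02 pos [497.   12.9  64.5] q [-0.0069  0.9999 -0.0148 -0.0049] F [ 0.3 -0.1  0.8] w 50.8 g 0.0 j [ 0.37  0.34 -0.5   0.04 -0.76 -1.95]
-0.03 36.5 linear [-3.4  1.7 43. ] rot [ 0.    -0.01  -0.003]
```

Emit:
{"name": "arm_command", "arguments": {
  "rows": [
    {"grip":0.6,"linear":[-3,1.7,15],"rot":[0,-0.01,0]},
    {"grip":0.6,"linear":[-3,1.7,30],"rot":[0,-0.01,0]},
    {"grip":0.6,"linear":[-3,1.7,43],"rot":[0,-0.01,0]},
    {"grip":0.6,"linear":[-3,1.7,43],"rot":[0,-0.01,0]},
    {"grip":0,"linear":[-3,1.7,43],"rot":[0,-0.01,0]},
    {"grip":0,"linear":[-3,1.7,43],"rot":[0,-0.01,0]},
    {"grip":0,"linear":[-3,1.7,43],"rot":[0,-0.01,0]},
    {"grip":0,"linear":[-3,1.7,43],"rot":[0,-0.01,0]}
  ]
}}

```text
clock: 64.03
position: [503.5, 14.5, 25.2]
ee_rot: [-0.008, 1.0, -0.014, 0.005]
contact_force: [0.2, -3.3, 4.9]
gripper_width: 27.8
grasp_force: 58.8
```

```bash
python3 -c "
from h import *
st();pivot(.06,1)"
```

```text
t 64.03 pos [503.5  14.5  25.2] q [-0.008   0.9999 -0.014   0.0047] F [ 0.2 -3.3  4.9] w 27.8 g 58.8 j [ 0.37  0.4  -0.54  0.05 -0.63 -1.97]
[{"grip": 0, "linear": [-0.0, -0.1, -4.0], "rot": [-0.0, -0.0, 0.0]}, {"grip": 0, "linear": [-0.1, 2.1, -4.1], "rot": [-0.06, -0.001, 0.001]}, {"grip": 0, "linear": [-0.1, 2.1, -4.1], "rot": [-0.06, -0.001, 0.001]}, {"grip": 0, "linear": [-0.0, 2.2, -0.1], "rot": [-0.06, -0.001, 0.001]}]
```

Emit:
{"name": "arm_command", "arguments": {
  "rows": [
    {"grip":0,"linear":[0,-0.1,-4],"rot":[0,0,0]},
    {"grip":0,"linear":[0,2.1,-4.1],"rot":[-0.06,0,0]},
    {"grip":0,"linear":[0,2.1,-4.1],"rot":[-0.06,0,0]},
    {"grip":0,"linear":[0,2.2,-1],"rot":[-0.06,0,0]},
    {"grip":0,"linear":[0,2.2,-1],"rot":[-0.06,0,0]},
    {"grip":0.6,"linear":[0,2.2,-1],"rot":[-0.06,0,0]},
    {"grip":0.6,"linear":[0,2.2,-1],"rot":[-0.06,0,0]},
    {"grip":0.6,"linear":[0,2.2,-1],"rot":[-0.06,0,0]},
    {"grip":0.6,"linear":[0,2.2,-50],"rot":[-0.06,0,0]},
    {"grip":0.6,"linear":[0,2.2,-110],"rot":[-0.03,0,0]}
  ]
}}

```text
clock: 65.28
position: [500.9, 19.4, 133.9]
ee_rot: [-0.007, 1.0, 0.0, 0.002]
contact_force: [1.8, 1.5, -1.2]
gripper_width: 51.2
grasp_force: 0.0
```

```bash
python3 -c "
from h import *
st();to((515,16,215),(R.from_rotvec([0,0,.017])*R.from_quat([0,1,0,0])).as_quat())"
```

```text
t 65.28 pos [500.9  19.4 133.9] q [-0.0072  1.      0.      0.002 ] F [ 1.8  1.5 -1.2] w 51.2 g 0.0 j [ 0.36  0.25 -0.4   0.   -0.92 -1.92]
linear [-14.3  -3.6 -81.1] rot [ 0.     0.004 -0.003]
```

Emit:
{"name": "arm_command", "arguments": {
  "rows": [
    {"grip":0.6,"linear":[-7,-2,-50],"rot":[0,0.004,0]},
    {"grip":0.6,"linear":[-14,-3.6,-81],"rot":[0,0.004,0]},
    {"grip":0.6,"linear":[-14,-3.6,-81],"rot":[0,0.004,0]},
    {"grip":0.6,"linear":[-14,-3.6,-81],"rot":[0,0.004,0]}
  ]
}}

```text
clock: 65.78
position: [514.4, 16.3, 213.8]
ee_rot: [-0.008, 1.0, 0.001, 0.001]
contact_force: [-0.8, -0.8, -0.7]
gripper_width: 51.1
grasp_force: 0.0
```

```bash
python3 -c "
from roll import *
st();p=shot('wrist','w33.png');rep(p,(15,),(485,525,565,580))
from rect import *
run('w33.png')" | grep -v 'y 160'
```

```text
t 65.78 pos [514.4  16.3 213.8] q [-7.6e-03  1.0e+00  1.0e-03  8.0e-04] F [-0.8 -0.8 -0.7] w 51.1 g 0.0 j [ 0.35  0.19 -0.25 -0.   -1.13 -1.9 ]
15 485 psi -0.1 [112, 112, 111, 108, 105, 100, 96, 100, 105, 112, 119, 125, 130, 134, 137, 141, 145, 149, 154, 158, 161, 164, 166, 169, 172, 175, 178, 182, 185, 188, 188, 186, 184, 184, 183, 185, 186, 187, 189, 191, 193, 192, 191, 189, 188, 186, 185, 185, 186, 185, 184, 182, 179, 176, 172, 169, 166, 162, 159, 155, 150, 145, 140, 134, 127, 120, 114, 112, 110, 110, 110, 110, 110]
15 525 psi -0.1 [96, 96, 95, 94, 94, 93, 93, 96, 102, 108, 115, 122, 127, 131, 137, 142, 146, 150, 154, 157, 161, 164, 166, 168, 171, 174, 177, 180, 183, 185, 186, 187, 185, 184, 184, 184, 186, 188, 190, 191, 192, 193, 192, 191, 189, 188, 186, 184, 183, 184, 185, 183, 181, 178, 175, 171, 168, 165, 162, 159, 154, 150, 145, 140, 131, 120, 111, 105, 101, 100, 100, 100, 100]
15 565 psi -0.1 [115, 118, 121, 121, 122, 116, 108, 102, 99, 99, 113, 128, 150, 174, 183, 186, 187, 185, 182, 182, 181, 182, 182, 182, 182, 183, 184, 186, 186, 186, 185, 184, 183, 183, 182, 182, 182, 1
[... 3347 characters left out ...]
9, 147, 148, 149, 150, 150, 151, 153, 154, 154, 154, 154, 154, 154, 154, 156, 156, 148, 122, 131, 139, 138]
x 480 z18 y155+ [178, 183, 188, 188, 184, 183, 184, 188, 191, 191, 188, 186, 184, 186, 183, 178, 172, 157, 117, 65, 44, 49, 62, 69, 68, 68, 68, 69, 69, 69, 70, 69, 68, 68, 65, 68, 87, 131, 140, 141]
x 500 z18 y155+ [176, 182, 186, 188, 186, 184, 185, 188, 191, 191, 190, 187, 185, 186, 183, 178, 172, 164, 123, 75, 49, 46, 60, 68, 70, 71, 71, 70, 69, 70, 70, 70, 69, 69, 69, 69, 75, 90, 101, 101]
x 520 z18 y155+ [175, 180, 184, 187, 187, 184, 185, 188, 192, 192, 190, 186, 184, 184, 183, 180, 175, 167, 136, 93, 56, 43, 57, 68, 71, 71, 72, 72, 70, 70, 70, 70, 69, 71, 71, 70, 71, 76, 87, 96]
```

Run:
```python
from h import *
q=(R.from_rotvec([0,0,np.pi/2+.017])*R.from_quat([0,1,0,0])).as_quat()
to((500,-62,150),q);to((500,-62,-17),q)
```

```text
linear [ 16.3 -78.2  64. ] rot [-0.     0.003 -1.572]
linear [ 16.7 -78.4 231. ] rot [-0.     0.003 -1.572]
```

Emit:
{"name": "arm_command", "arguments": {
  "rows": [
    {"grip":0.73,"linear":[0,-30,0],"rot":[0,0,-0.18]},
    {"grip":0.73,"linear":[10,-60,0],"rot":[0,0,-0.36]},
    {"grip":0.73,"linear":[16,-78,20],"rot":[0,0,-0.54]},
    {"grip":0.73,"linear":[16,-78,40],"rot":[0,0,-0.72]},
    {"grip":0.73,"linear":[16,-78,64],"rot":[0,0,-0.9]},
    {"grip":0.73,"linear":[16,-78,64],"rot":[0,0,-1.08]},
    {"grip":0.73,"linear":[16,-78,64],"rot":[0,0,-1.26]},
    {"grip":0.73,"linear":[16,-78,64],"rot":[0,0,-1.44]},
    {"grip":0.73,"linear":[16,-78,64],"rot":[0,0,-1.57]},
    {"grip":0.73,"linear":[16,-78,64],"rot":[0,0,-1.57]}
  ]
}}

```text
clock: 67.38
position: [500.6, -61.8, 150.4]
ee_rot: [0.712, -0.702, 0.0, -0.002]
contact_force: [-0.2, 0.4, 0.0]
gripper_width: 62.4
grasp_force: 0.0
```

Emit:
{"name": "arm_command", "arguments": {
  "rows": [
    {"grip":0.73,"linear":[0,0,60],"rot":[0,0,0]},
    {"grip":0.73,"linear":[0,0,110],"rot":[0,0,0]},
    {"grip":0.73,"linear":[0,0,150],"rot":[0,0,0]},
    {"grip":0.73,"linear":[0,0,167],"rot":[0,0,0]},
    {"grip":0.73,"linear":[0,0,167],"rot":[0,0,0]},
    {"grip":0.73,"linear":[-12,0,167],"rot":[0,0,0]},
    {"grip":0.73,"linear":[-22,0,167],"rot":[0,0,0]},
    {"grip":0.73,"linear":[-28,0,167],"rot":[0,0,0]},
    {"grip":0.73,"linear":[-28,0,167],"rot":[0,0,0]}
  ]
}}

```text
clock: 68.5
position: [501.1, -32.7, -15.8]
ee_rot: [0.713, -0.701, 0.001, -0.002]
contact_force: [-0.9, -0.5, 0.4]
gripper_width: 61.9
grasp_force: 0.0
```

Emit:
{"name": "arm_command", "arguments": {
  "rows": [
    {"grip":0.73,"linear":[-2,0,0],"rot":[0,0,0]},
    {"grip":0.73,"linear":[-2,0,0],"rot":[0,0,0]}
  ]
}}

```text
clock: 68.75
position: [500.7, -31.5, -16.3]
ee_rot: [0.712, -0.702, 0.0, -0.002]
contact_force: [-0.8, 1.3, -0.3]
gripper_width: 62.3
grasp_force: 0.0
```

Emit:
{"name": "arm_command", "arguments": {
  "rows": [
    {"grip":0.73,"linear":[-2,0,0],"rot":[0,0,0]},
    {"grip":0.73,"linear":[-2,0,0],"rot":[0,0,0]}
  ]
}}

```text
clock: 69.0
position: [500.6, -30.0, -16.4]
ee_rot: [0.712, -0.702, 0.0, -0.002]
contact_force: [0.7, -3.5, 0.6]
gripper_width: 62.6
grasp_force: 0.0
```

Emit:
{"name": "arm_command", "arguments": {
  "rows": [
    {"grip":0.73,"linear":[-2,0,0],"rot":[0,0,0]},
    {"grip":0.73,"linear":[-2,0,0],"rot":[0,0,0]}
  ]
}}

```text
clock: 69.25
position: [500.5, -28.1, -16.4]
ee_rot: [0.712, -0.702, 0.0, -0.002]
contact_force: [-0.1, -4.6, 0.4]
gripper_width: 62.4
grasp_force: 0.0
```

Emit:
{"name": "arm_command", "arguments": {
  "rows": [
    {"grip":0.73,"linear":[-2,0,0],"rot":[0,0,0]},
    {"grip":0.73,"linear":[-2,0,0],"rot":[0,0,0]}
  ]
}}

```text
clock: 69.5
position: [500.3, -27.9, -16.4]
ee_rot: [0.712, -0.702, 0.001, -0.001]
contact_force: [2.8, -15.1, -0.2]
gripper_width: 62.7
grasp_force: 0.0
```

Emit:
{"name": "arm_command", "arguments": {
  "rows": [
    {"grip":0.73,"linear":[-1,0,0],"rot":[0,0,0]},
    {"grip":0.73,"linear":[-1,0,0],"rot":[0,0,0]}
  ]
}}

```text
clock: 69.75
position: [500.3, -27.9, -16.3]
ee_rot: [0.712, -0.702, 0.001, -0.0]
contact_force: [4.2, -20.2, -0.1]
gripper_width: 62.2
grasp_force: 0.0
```

Emit:
{"name": "arm_command", "arguments": {
  "rows": [
    {"grip":0.73,"linear":[8,0,0],"rot":[0,0,0]},
    {"grip":0.73,"linear":[30,0,0],"rot":[0,0,0]},
    {"grip":0.73,"linear":[40,0,-50],"rot":[0,0,0]},
    {"grip":0.73,"linear":[40,0,-110],"rot":[0,0,0]},
    {"grip":0.6,"linear":[20,0,-170],"rot":[0,0,0.15]},
    {"grip":0.6,"linear":[0,0,-230],"rot":[0,0,0.33]},
    {"grip":0.6,"linear":[-20,0,-270],"rot":[0,0,0.5]},
    {"grip":0.6,"linear":[-50,0,-285],"rot":[0,0,0.68]},
    {"grip":0.6,"linear":[-80,10,-285],"rot":[0,0,0.85]},
    {"grip":0.6,"linear":[-90,15,-285],"rot":[0,0,1.03]}
  ]
}}

```text
clock: 71.0
position: [482.7, 66.5, 268.9]
ee_rot: [-0.272, 0.962, 0.001, 0.002]
contact_force: [1.0, -0.8, -0.6]
gripper_width: 51.4
grasp_force: 0.0
```

Emit:
{"name": "arm_command", "arguments": {
  "rows": [
    {"grip":0.6,"linear":[0,0,0],"rot":[0,0,0.18]},
    {"grip":0.6,"linear":[0,0,0],"rot":[0,0,0.36]},
    {"grip":0.6,"linear":[0,0,0],"rot":[0,0,0.53]},
    {"grip":0.6,"linear":[0,0,0],"rot":[0,0,0.53]},
    {"grip":0.6,"linear":[0,0,0],"rot":[0,0,0.53]}
  ]
}}

```text
clock: 71.62
position: [483.2, 64.9, 268.7]
ee_rot: [-0.014, 1.0, 0.001, 0.002]
contact_force: [0.3, -0.3, 0.5]
gripper_width: 51.3
grasp_force: 0.0
```

```bash
python3 -c "
from rect import *
run('w40.png')
s=shot('side');t=shot('top')
for k in('basket_handle','hook_seat'):
  for a in(s,t):
    for r in models.tip_of(raw(a),k)[:1]:print(k,r,proj(a,[[399,281,169]]))
" | grep -v -e 'y 160' -e 'y 20 '
```

```text
t 71.62 pos [483.2  64.9 268.7] q [-0.0141  0.9999  0.0011  0.0016] F [ 0.3 -0.3  0.5] w 51.3 g 0.0 j [ 0.47  0.11 -0.22 -0.   -1.25 -2.01]
square 0.68 [549. 181.   0.] [335. 193.]
v_mid 0.82 [500.  79.  58.] [271. 169.]
v_mid 0.58 [ 346. -207.   58.] [22. 28.]
v_block 0.72 [503.  76.   0.] [267. 161.]
shaft_a 0.76 [504.  17.  58.] [222. 170.]
shaft_a 0.71 [506. 140.  58.] [317. 174.]
y 110 z18 x500+1.5i [113, 113, 113, 113, 113, 111, 111, 112, 111, 112, 113, 112, 112, 112, 113, 111, 111, 113, 112, 112, 112, 101, 75, 64, 73, 118, 144, 155, 155, 155, 158, 159, 159, 159, 160, 160, 158, 160, 163, 161, 116, 80, 91, 120, 133, 133, 130, 126, 120, 119, 121, 125, 133, 143]
y 95 z18 x500+1.5i [114, 113, 113, 112, 111, 111, 112, 111, 111, 111, 112, 111, 112, 112, 112, 114, 113, 113, 113, 113, 113, 101, 78, 64, 76, 127, 153, 157, 157, 156, 156, 155, 155, 155, 157, 158, 154, 148, 144, 129, 102, 82, 99, 137, 154, 154, 146, 130, 115, 105, 100, 96, 97, 103]
y 80 z18 x500+1.5i [113, 112, 113, 112, 110, 111, 111, 111, 111, 111, 111, 112, 112, 111, 110, 110, 110, 111, 111, 111, 112, 102, 80, 67, 66, 7
[... 1663 characters left out ...]
2, 73, 73, 73, 73, 73, 72, 70, 78, 99, 128, 140, 143]
x 500 z18 y155+ [196, 196, 194, 192, 190, 191, 189, 185, 178, 171, 164, 155, 136, 121, 114, 116, 117, 117, 118, 117, 107, 78, 69, 69, 73, 75, 74, 73, 74, 75, 75, 75, 73, 72, 71, 71, 84, 101, 110, 109]
x 520 z18 y155+ [196, 197, 195, 192, 190, 189, 190, 186, 180, 173, 167, 159, 147, 127, 118, 115, 116, 116, 117, 118, 117, 97, 78, 71, 73, 75, 76, 73, 72, 73, 73, 73, 73, 73, 73, 74, 79, 99, 104, 97]
basket_handle {'pixel': [220.3, 145.9], 'score': 0.64} [[218.38383651 149.01600113]]
hook_seat {'pixel': [218.1, 148.6], 'score': 0.63} [[218.38383651 149.01600113]]
hook_seat {'pixel': [205.2, 158.1], 'score': 0.63} [[157.76318036 191.13160065]]
```

```bash
python3 -c "
from h import *
print(job.job_done())"
```

```text
the job is handed in; nothing more can be done
None
```

I handed the job in, but it returned no verdict. By my last camera measurements, the basket hangs on the hook, both shafts (only two were present) have their flats within a few degrees of straight up, and the V-block sits flush against both rails.

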